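# Load hexagonal test pieces into a four-station tester

### The arm

A 6-joint arm with a two-finger parallel gripper is mounted at the origin on the work surface. World frame = base frame: x ahead of the robot, y to its left, z up, the work surface at z = 0. Lengths are in mm, angles in rad, forces in N, time in s.
With the tool pointing down it reaches from about 300 to 775 mm from the base axis. Payload 14.6 kg.
Tool frame: the origin (TCP) lies on the centre line of the jaws, within the pads' length; the fingertips stand 8 mm ahead of it and the grasp point (between the pads) lies 11 mm behind it; z points along the fingers, y is the direction in which the jaws open and shut (so a half turn about z gives the same grasp; the last joint's range is limited). The gripper opens to 94 mm and grips with 3 to 60 N. Pads are 16 mm wide; open, the fingers measure 119 mm over their backs; the gripper's body (75 mm by 177 mm) begins 78 mm behind the grasp point.
Start: joints at [1.066, 0.3, 1.521, -0, 1.321, -0.067], TCP at [233.168, 498.119, 213.446] pointing down, gripper open.
Joint ranges: [-3.03, 3.03], [-0.79, 2.21], [0.23, 2.52], [-1.04, 4.18], [0, 3.07], [-2.55, 2.55]. Speed limits (rad/s): [2.22, 2.22, 2.57, 3.14, 3.14, 3.14].

### API

Orientations are given as [roll, pitch, yaw] about the fixed x, y, z axes, in that order (R = Rz(yaw) Ry(pitch) Rx(roll)).
In Python, from cell import read_state, cams, manip gives the robot as it stands.
- The arm moves only by the shell command python3 -m handwheel 'ROWS' [OPENING] [FORCE]. ROWS is JSON, a list of rows, each a list of 4 numbers: the shift along the tool's x, y, z in m, then the turn about the tool's z in degrees. In form: [[dx, dy, dz, turn], ...]. A call has 1 to 5 rows; each row is the pose to reach, as a shift and turn from the pose measured when the call began, along the tool's axes at that moment; what a row does not reach only later rows make up. A row lasts 1/8 s, in which the tool goes at most 62.5 mm and 10.7 degrees, less where a joint would pass 70% of its speed; a pose out of reach is approached as far as the arm can. A call with a gripper value outside its range is refused whole. OPENING is the closure, from 0 (fully open) to 1 (shut), set as the call begins (- or left out, the last holds). The fingers move at their own pace and stop on an object; FORCE is the grip in N (left out, the last holds). Time passes only in rows, so rows that repeat a pose let the fingers close. It gives the time, the measured TCP pose, the force and the opening at its end, in the units of the state.
- read_state(): the state, without advancing time (a new reading comes with each control period).
- cams.camera(name): name is "scene" or "top" or "wrist"; returns the picture (384x512x3 uint8, red, green, blue); there is no depth.
- cams.get_calibration(name): a dict with "vertical_fov" (degrees; the focal length in pixels is half the picture's height over the tangent of half this angle, whatever the lens; pixels are square), "cx", "cy" (the principal point, pixels), "R" (3x3) and "t" (3): a world point X has camera coordinates R X + t. Camera axes: x right, y down, z forward; pixel columns grow to the right and rows downward; lengths in mm; the calibration is good to about 2 mm. The wrist camera is an equidistant fisheye: a pixel r from the principal point sees the ray r / f radians off the axis. A picture is of the moment at which its call begins: read the wrist's pose just before it. get_calibration takes no time and is no camera call; for the wrist camera it gives the pose at the moment of the call.
- manip.sign_off(): hands the job in, once; it reports no verdict.
The state is a dict: "clock": time; "joints": joint angles; "qd": joint speeds; "effort": joint torques, N m; "eef_pos": TCP position; "eef_rot": TCP orientation; "wrist_force": force on the tool from outside, world axes, zero at the start; "moment": the same for the moment, N m; "finger_gap": finger opening in mm.
Only numpy, scipy, OpenCV 4.12 (cv2) and the standard library are available. Lean on these libraries where they do the work, as an engineer would, in place of code of your own. Each camera call takes 0.05 s, during which the arm holds its last target. There are 200 camera calls.

### The job

Load every hexagonal steel test piece on the bench into the tester, one to a guideway: roll each piece over flat by flat until the face with the three dark spots is on top, lay it lengthwise in a free guideway and slide it in under the portal until it is home against the stop bar. Only when all of them are home with the spots still on top, swing the black pull-down handle from upright forwards and down to its stop to lower the loading arms. Leave everything else on the bench where it is.

Things in the scene. Friction and masses are not known exactly. Their poses are not given: they have to be found in the camera images.
- piece_a_mid (a point): hexagonal steel bar piece lying on a flat: 34 mm across flats (= its height), faces 19.6 mm wide, 39 mm across corners, 56 mm long, about 0.44 kg. One face has a row of three dark round spots 13 mm across, the others are bare. Point: its middle, 17 mm above what it lies on; x along its length, z out of the spotted face (z up = spots on top). May be absent (None).
- piece_b_mid (a point): hexagonal steel bar piece lying on a flat: 34 mm across flats (= its height), faces 19.6 mm wide, 39 mm across corners, 56 mm long, about 0.44 kg. One face has a row of three dark round spots 13 mm across, the others are bare. Point: its middle, 17 mm above what it lies on; x along its length, z out of the spotted face (z up = spots on top). May be absent (None).
- piece_c_mid (a point): hexagonal steel bar piece lying on a flat: 34 mm across flats (= its height), faces 19.6 mm wide, 39 mm across corners, 56 mm long, about 0.44 kg. One face has a row of three dark round spots 13 mm across, the others are bare. Point: its middle, 17 mm above what it lies on; x along its length, z out of the spotted face (z up = spots on top). May be absent (None).
- piece_d_mid (a point): hexagonal steel bar piece lying on a flat: 34 mm across flats (= its height), faces 19.6 mm wide, 39 mm across corners, 56 mm long, about 0.44 kg. One face has a row of three dark round spots 13 mm across, the others are bare. Point: its middle, 17 mm above what it lies on; x along its length, z out of the spotted face (z up = spots on top). May be absent (None).
- piece_e_mid (a point): hexagonal steel bar piece lying on a flat: 34 mm across flats (= its height), faces 19.6 mm wide, 39 mm across corners, 56 mm long, about 0.44 kg. One face has a row of three dark round spots 13 mm across, the others are bare. Point: its middle, 17 mm above what it lies on; x along its length, z out of the spotted face (z up = spots on top). May be absent (None).
- tester: white four-station bench tester, fixed. Origin at table height under the middle of its stop face; x = direction in which pieces slide in, z up. Orange bed, surface 12 mm above the table, from x = -175 mm to the steel stop bar at x = 0. Five rails make four straight guideways along x, 46 mm wide, centred at y = -87, -29, 29, 87 mm. Rails: 12 mm wide, 24 mm high over the bed, from x = -165 mm.
- lane1_home (a point): where the middle of a piece is when home in the guideway at tester y = 87 mm: lengthwise, end face on the stop bar, 28 mm before it and 17 mm above the bed. Axes as the tester's. A fixed white portal covers each guideway from x = -36 to 0 mm, underside 38 mm above the bed, top 62 mm above the table; open above before it. A home piece sticks 20 mm out of it.
- lane2_home (a point): the same for the guideway at tester y = 29 mm. Behind the portal the raised loading arms stand up to 185 mm above the table and the handle bar 235 mm, none of it in front of tester x = -5 mm until lowered; the 190 mm high housing begins at x = 90 mm.
- lane3_home (a point): the same for the guideway at tester y = -29 mm.
- lane4_home (a point): the same for the guideway at tester y = -87 mm.
- loading_handle (a joint): angle of the loading shaft with its four arms and pull-down handle, rad: 0 = upright (raised), 1.5 = fully lowered, on its limit; the plungers then stand 2 mm over home pieces. Lowering swings the handle about the tester's y axis from upright forwards and down, towards tester -x. It stays where it is left; moving it takes 2 to 10 N at the handle.
- handle_grip (a point): middle of the black bar of the pull-down handle: 18 mm across, 252 mm long, parallel to the tester's y axis, carried by a flat steel arm at each end, 150 mm from the shaft's axis. About 224 mm above the table and above the shaft when raised; 105 mm above the table and 102 mm before the stop face when lowered. Can be taken from above anywhere along the bar.
- shaft_axis (a point): middle of the shaft, on the axis about which the handle turns: tester x = 45, y = 0 mm, 75 mm above the table. Axes as the tester's.
- square_bar: plain square steel bar 34 x 34 x 56 mm, not to be tested; origin under its middle. Leave it.
- magnifier: hand lens, 90 mm ring with black handle, 12 mm high; origin under the ring. Leave it.
- rubber_puck1: black rubber disc 29 mm across, 12.5 mm high; origin under its middle. Leave it.
- rubber_puck2: black rubber disc 29 mm across, 12.5 mm high; origin under its middle. Leave it.
- oil_bottle: white bottle 44 mm across, 110 mm high; origin under its middle. Leave it.
- screwdriver: screwdriver 190 mm long; origin on its underside. Leave it.
- spanner: steel spanner 150 mm long; origin on its underside. Leave it.
- steel_dish: shallow steel dish 90 mm across, 22 mm high; origin under its middle. Leave it.

How it is judged:
By the outcome, as a careful person would: the job done as asked, in the order asked, and still so for the second after the job is handed in, with the robot touching nothing.
Of piece_a, piece_b, piece_c, piece_d, piece_e only 3 to 4 are there at a start; the rules pass over those that are not, and their reading is None.
At some moment in a run one of piece_a, piece_b, piece_c, piece_d, piece_e may be knocked a few centimetres aside while the robot is not near it.
Once in a run the grip may slacken for a moment while it holds something.
It also fails if it takes over 210 s, if anything falls off the work surface, if the arm or the gripper's body presses on something with over 40 N, if the wrist force passes 120 N, or if a joint passes its speed limit or range.

## Working session

There is one attempt and no reset: what is moved stays moved. The work goes in short steps, Python scripts to look and compute and a shell command to move; the robot and the scene stay as the last step left them, time stands still between calls to the robot, and variables do not carry over. Pictures are saved under pics/ and viewed, about 12 in all and at most 16, crops included, and the job is handed in when it is done.

```bash
ls; mkdir -p pics; cat > h.py <<'E'
import numpy as np, cv2
from cell import read_state, cams, manip
def K(n):
    c=cams.get_calibration(n); f=192/np.tan(np.radians(c['vertical_fov'])/2)
    return f,c['cx'],c['cy'],np.array(c['R']),np.array(c['t'])
def pic(n,name=None):
    k=K(n); im=cams.camera(n)
    if name: cv2.imwrite('pics/'+name+'.png',im[:,:,::-1])
    return im,k
def ray(k,u,v,fish=False):
    f,cx,cy,R,t=k; x,y=(u-cx)/f,(v-cy)/f
    if fish:
        r=np.hypot(x,y)+1e-12; d=np.array([np.sin(r)*x/r,np.sin(r)*y/r,np.cos(r)])
    else: d=np.array([x,y,1.])
    return -R.T@t, R.T@d
def onz(k,u,v,z,fish=False):
    o,d=ray(k,u,v,fish); return o+d*(z-o[2])/d[2]
def proj(k,X,fish=False):
    f,cx,cy,R,t=k; p=R@np.array(X,float)+t
    if fish:
        r=np.hypot(p[0],p[1]); th=np.arctan2(r,p[2]); return cx+f*th*p[0]/r, cy+f*th*p[1]/r
    return cx+f*p[0]/p[2], cy+f*p[1]/p[2]
E
python3 - <<'E'
from h import *
s=read_state(); print(s)
for n in('scene','top','wrist'):
    im,k=pic(n,n+'0'); print(n,k, -k[3].T@k[4])
a=cv2.imread('pics/top0.png'); cv2.imwrite('pics/top0b.png',cv2.resize(a,(800,600),interpolation=cv2.INTER_CUBIC))
a=cv2.imread('pics/scene0.png'); cv2.imwrite('pics/scene0b.png',cv2.resize(a,(800,600),interpolation=cv2.INTER_CUBIC))
E
```

```text
pics
{'clock': 0.0, 'joints': array([ 1.06637257e+00,  3.00482790e-01,  1.52161611e+00, -5.38389666e-06,
        1.32067570e+00, -6.66066879e-02]), 'qd': array([ 0.00157536,  0.00106459,  0.00016544,  0.00036325, -0.00034131,
       -0.00020789]), 'effort': array([ 6.97115302e-04, -5.31828153e+01, -3.52729511e+01,  7.08051352e-02,
        2.45550263e-02, -1.39454842e-04]), 'eef_pos': array([233.0601257 , 497.89018705, 212.86509153]), 'eef_rot': array([-3.14041298e+00, -7.34639212e-05,  2.70377688e+00]), 'wrist_force': array([-0.49502264, -0.54644888,  0.08831005]), 'moment': array([0.01204258, 0.05447533, 0.00510837]), 'finger_gap': 94.20260970625283}
scene (np.float64(451.7059049786546), 251.94272399694174, 198.14982647601894, array([[ 0.71309652,  0.70100894,  0.00893413],
       [ 0.60185575, -0.6055988 , -0.52059557],
       [-0.35953165,  0.37661195, -0.85375666]]), array([-365.31674724, -248.51275881, 1674.97306433])) [1012.28076776 -525.22359069 1303.90855137]
top (np.float64(450.94687831503296), 250.40625544413834, 190.28305931603384, array([[-0.01436153, -0.99973541, -0.01796835],
       [-0.98396746,  0.01732532, -0.17750456],
       [ 0.1777689 ,  0.01513103, -0.98395593]]), array([ -20.53927955,  585.60478011, 1308.55592137])) [ 343.30052812  -50.47944242 1391.13981796]
wrist (np.float64(297.3186396354542), 259.8444259680395, 192.01725467585703, array([[ 4.23366873e-01,  9.05958123e-01, -6.08445455e-04],
       [ 8.73276512e-01, -4.07915354e-01,  2.66445486e-01],
       [ 2.41140258e-01, -1.13335533e-01, -9.63849798e-01]]), array([-549.66295324,  -29.34220934,  390.77413734])) [164.10157174 530.2910749  384.1312326 ]
```

View pics/top0b.png

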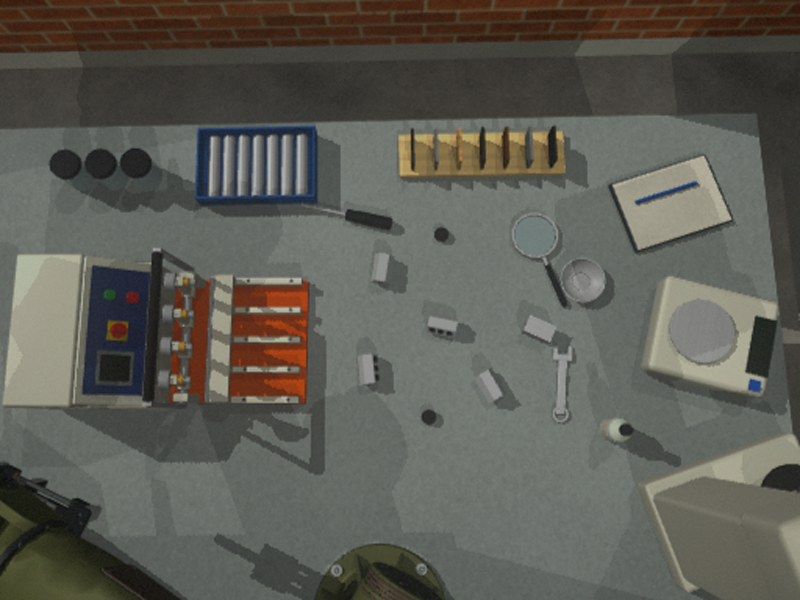

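View pics/scene0b.png

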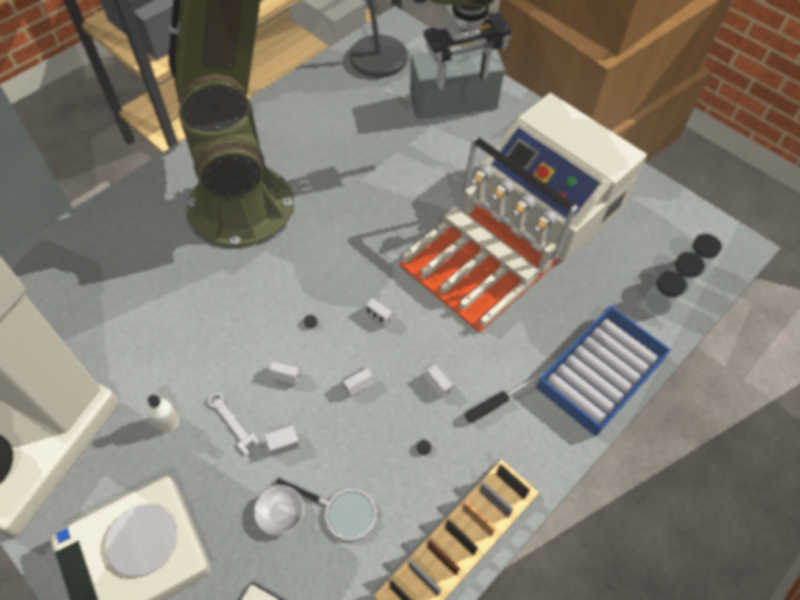

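Top view: five bar-like blobs (800-px coordinates) at (381,267), (443,326), (369,369), (489,385) and (540,328). Spots are visible on the lower side of the second and the right side of the third. The tester is at left with its mouth at u≈308. Now positions.

```bash
python3 - <<'E'
from h import *
im=cv2.imread('pics/top0.png'); k=K('top'); hsv=cv2.cvtColor(im,cv2.COLOR_BGR2HSV)
g=cv2.cvtColor(im,cv2.COLOR_BGR2GRAY)
for (u,v) in [(381,267),(443,326),(369,369),(489,385),(540,328)]:
    u/=1.5625;v/=1.5625
    x0,y0=int(u)-20,int(v)-20; p=g[y0:y0+40,x0:x0+40]
    for th in (140,165):
        m=(p>th).astype(np.uint8); n,l,s,c=cv2.connectedComponentsWithStats(m)
        i=min(range(1,n),key=lambda i:np.hypot(*(c[i]-20))-s[i,4]*.05)
        pts=np.argwhere(l==i)[:,::-1]+[x0,y0]
        w=np.array([onz(k,a,b,30)[:2] for a,b in pts],np.float32)
        r=cv2.minAreaRect(w); print((int(u),int(v)),th,s[i,4],np.round(w.mean(0)),np.round(r[0]),np.round(r[1]),round(r[2]), 'ped z17',np.round(onz(k,*pts.mean(0),17)[:2]))
    print(np.median(p))
o=((hsv[...,0]<14)&(hsv[...,1]>170)&(hsv[...,2]>110)).astype(np.uint8); o[:150]=0;o[290:]=0;o[:,:115]=0
o=cv2.morphologyEx(o,cv2.MORPH_OPEN,np.ones((2,2)))
P=np.argwhere(o)[:,::-1]
w=np.array([onz(k,a,b,12)[:2] for a,b in P],np.float32)
print(len(P),P.min(0),P.max(0)); r=cv2.minAreaRect(w);print(r,np.round(cv2.boxPoints(r)))
# front edge: min world y per x-bin
for x in range(int(w[:,0].min()),int(w[:,0].max()),15):
    q=w[(w[:,0]>=x)&(w[:,0]<x+15)]; print(x,q[:,1].min().round(1),q[:,1].max().round(1))
c=cv2.imread('pics/top0.png')[150:285,90:390]; cv2.imwrite('pics/crop1.png',cv2.resize(c,None,fx=2.66,fy=2.66,interpolation=cv2.INTER_CUBIC))
E
```

```text
(243, 170) 140 93 [652. -11.] [652. -11.] [17. 51.] 80 ped z17 [655. -11.]Traceback (most recent call last):
  File "<stdin>", line 9, in <module>
ValueError: min() iterable argument is empty
```

```bash
python3 - <<'E'
from h import *
im=cv2.imread('pics/top0.png'); k=K('top'); hsv=cv2.cvtColor(im,cv2.COLOR_BGR2HSV)
g=cv2.cvtColor(im,cv2.COLOR_BGR2GRAY)
for (u,v) in [(381,267),(443,326),(369,369),(489,385),(540,328)]:
    u/=1.5625;v/=1.5625
    x0,y0=int(u)-20,int(v)-20; p=g[y0:y0+40,x0:x0+40]
    th=(np.median(p)+p.max())/2
    m=(p>th).astype(np.uint8); n,l,s,c=cv2.connectedComponentsWithStats(m)
    i=l[20,20] or max(range(1,n),key=lambda i:s[i,4])
    pts=np.argwhere(l==i)[:,::-1]+[x0,y0]
    w=np.array([onz(k,a,b,30)[:2] for a,b in pts],np.float32)
    r=cv2.minAreaRect(w); print((int(u),int(v)),th,s[i,4],np.round(w.mean(0)),np.round(r[1]),round(r[2]),'box',np.round(cv2.boxPoints(r)).tolist())
o=((hsv[...,0]<14)&(hsv[...,1]>170)&(hsv[...,2]>110)).astype(np.uint8); o[:150]=0;o[290:]=0;o[:,:115]=0
P=np.argwhere(o)[:,::-1]
w=np.array([onz(k,a,b,12)[:2] for a,b in P],np.float32)
print(len(P),P.min(0),P.max(0)); r=cv2.minAreaRect(w);print(r,np.round(cv2.boxPoints(r)).tolist())
for x in range(int(w[:,0].min()),int(w[:,0].max()),20):
    q=w[(w[:,0]>=x)&(w[:,0]<x+20)]; print(x,q[:,1].min().round(1),q[:,1].max().round(1))
c=im[150:285,90:390]; cv2.imwrite('pics/crop1.png',cv2.resize(c,None,fx=2.66,fy=2.66,interpolation=cv2.INTER_CUBIC))
E
```

```text
(243, 170) 132.5 114 [652. -10.] [22. 55.] 80 box [[624.0, -15.0], [677.0, -25.0], [681.0, -3.0], [627.0, 6.0]]
(283, 208) 133.0 108 [ 536. -128.] [54. 18.] 78 box [[522.0, -152.0], [540.0, -156.0], [551.0, -103.0], [534.0, -99.0]]
(236, 236) 133.0 113 [452.  19.] [18. 51.] 90 box [[426.0, 10.0], [477.0, 10.0], [477.0, 28.0], [426.0, 28.0]]
(312, 246) 135.5 113 [ 417. -217.] [53. 19.] 30 box [[389.0, -222.0], [399.0, -239.0], [445.0, -212.0], [435.0, -195.0]]
(345, 209) 137.5 189 [ 524. -316.] [54. 32.] 64 box [[498.0, -334.0], [527.0, -348.0], [550.0, -299.0], [521.0, -285.0]]
1091 [133 180] [196 257]
((510.7359313964844, 240.53662109375), (200.0772247314453, 238.45062255859375), 88.98526000976562) [[390.0, 143.0], [628.0, 138.0], [632.0, 338.0], [393.0, 343.0]]
389 144.8 273.1
409 142.0 276.3
429 142.1 224.7
449 142.2 271.5
469 142.4 274.8
489 142.5 222.7
509 142.7 223.4
529 139.9 270.3
549 139.9 242.4
569 140.0 221.3
589 140.2 249.8
609 140.3 234.2
629 338.4 338.4
```

```bash
python3 -m handwheel '[[0,0,-0.03,0],[0,-0.06,-0.06,0],[0,-0.12,-0.1,0],[0,-0.18,-0.1,0],[0,-0.24,-0.1,0]]' 0; python3 -m handwheel '[[0,-0.06,0,5],[-0.02,-0.12,0,10],[-0.04,-0.16,0,15],[-0.05,-0.2,0,20],[-0.05,-0.2,0,25]]'
```

```text
clock: 0.78
eef_pos: [133.6, 285.6, 313.3]
eef_rot: [3.142, 0.0, 2.704]
wrist_force: [-0.1, 0.0, 0.9]
finger_gap: 94.2
clock: 1.4
eef_pos: [109.6, 95.1, 315.6]
eef_rot: [-3.126, 0.0, 2.258]
wrist_force: [-0.3, 0.1, -0.1]
finger_gap: 94.2
```

View pics/crop1.png

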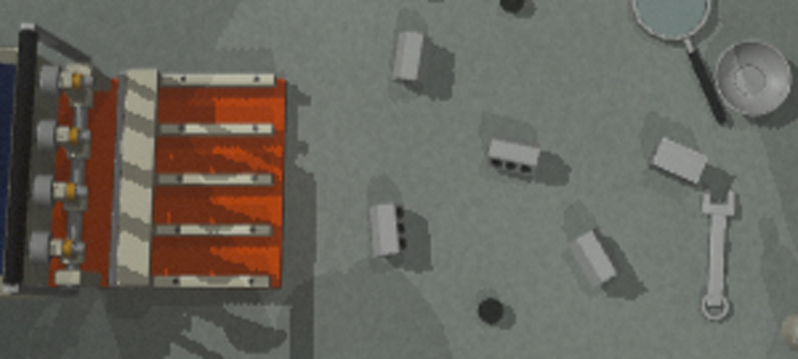

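Crop: the tester's mouth is at the right edge of the orange bed (u≈283). Spots show on the right side of the piece at (390,230) and the lower side of the piece at (513,155). The square bar is the wide one at (680,158). I'll plan moves with a small helper and start with the piece nearest the tester (P3).

```bash
cat > go.py <<'E'
# usage: go.py x y z yawdeg [x y z yawdeg ...]: shifts (tool axes, m, deg) for successive waypoints, each assumed reached
import sys; from h import *
s=read_state(); p=np.array(s['eef_pos']); a=s['eef_rot'][2]
w=np.array(sys.argv[1:],float).reshape(-1,4)
for x,y,z,b in w:
    b=np.radians(b); d=np.array([x,y,z])-p
    dx=d[0]*np.cos(a)+d[1]*np.sin(a); dy=d[0]*np.sin(a)-d[1]*np.cos(a)
    t=-np.degrees((b-a+np.pi)%(2*np.pi)-np.pi); n=max(np.linalg.norm(d)/60,abs(t)/10.5)
    j6=np.arctan2(y,x)+np.pi/2-b; j6=(j6+np.pi)%(2*np.pi)-np.pi
    print(f'[{dx/1e3:.4f},{dy/1e3:.4f},{-d[2]/1e3:.4f},{t:.1f}] rows>={n:.1f} j6={j6:.2f}'); p=np.array([x,y,z]); a=b
E
python3 go.py 330 50 250 110 452 19 180 90
```

```text
[-0.1747,0.1417,0.0656,19.4] rows>=3.9 j6=-0.20
[-0.0709,0.1040,0.0700,20.0] rows>=2.4 j6=0.04
```

```bash
python3 -m handwheel '[[-0.044,0.035,0.016,5],[-0.088,0.07,0.032,10],[-0.132,0.105,0.05,15],[-0.175,0.142,0.0656,19.4],[-0.175,0.142,0.0656,19.4]]' 0; python3 -m handwheel '[[-0.024,0.035,0.023,7],[-0.047,0.07,0.047,14],[-0.071,0.104,0.07,20],[-0.071,0.104,0.07,20],[-0.071,0.104,0.07,20]]'
python3 - <<'E'
from h import *
s=read_state(); print(s['eef_pos'],s['eef_rot'])
im,k=pic('wrist','w1'); print(-k[3].T@k[4],k[3][2])
cv2.imwrite('pics/w1b.png',cv2.resize(im[:,:,::-1],(768,576)))
for X in [(452,19,30),(536,-128,30),(417,-217,30),(652,-10,30)]: print(np.round(proj(k,X,True)))
E
```

```text
clock: 2.02
eef_pos: [330.8, 48.5, 245.2]
eef_rot: [-3.121, 0.003, 1.917]
wrist_force: [0.2, 0.8, -0.9]
finger_gap: 94.1
clock: 2.65
eef_pos: [450.8, 16.6, 174.2]
eef_rot: [-3.124, 0.01, 1.569]
wrist_force: [-1.4, -0.6, 0.3]
finger_gap: 94.1
[450.80091808  16.59108322 174.18194808] [-3.12377759  0.01025763  1.56925083]
[455.18871165  95.23148119 344.52842801] [-0.01730982 -0.27605589 -0.9609857 ]
[262. 180.]
[327. 291.]
[237. 341.]
[424. 204.]
```

View pics/w1b.png

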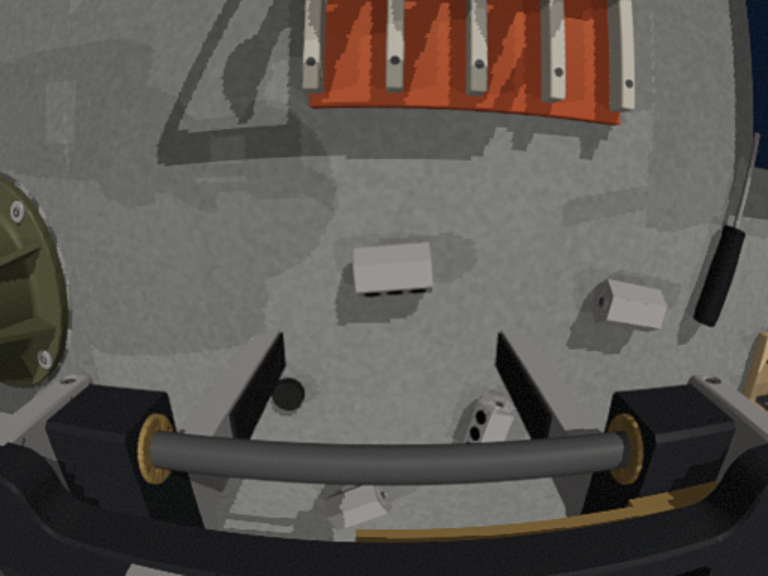

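Wrist view (1.5x): piece P3 at (392,268), almost along image x, spots on its lower (−y) side. Piece P1 is at (633,303), P2 at (492,418) with spots toward −x, and P4 at (355,505). The rail ends are at (312,88), (395,88), (480,90), (555,98) and (628,107).

```bash
cat >> h.py <<'E'
def wmeas(im,k,X,z=34,fish=True,half=28,name=None):
    """bright steel blob near expected X: centre/angle (deg, of long axis) of its min rect on plane z"""
    g=cv2.cvtColor(im,cv2.COLOR_RGB2GRAY); u,v=proj(k,X,fish); x0,y0=max(int(u)-half,0),max(int(v)-half,0)
    p=g[y0:y0+2*half,x0:x0+2*half]; th,m=cv2.threshold(p,0,1,cv2.THRESH_BINARY+cv2.THRESH_OTSU)
    th=(np.median(p)+np.percentile(p,97))/2; m=(p>th).astype(np.uint8)
    n,l,s,c=cv2.connectedComponentsWithStats(m); i=max(range(1,n),key=lambda i:s[i,4]-6*np.hypot(*(c[i]-half)))
    pts=np.argwhere(l==i)[:,::-1]+[x0,y0]
    w=np.array([onz(k,a,b,z,fish)[:2] for a,b in pts],np.float32); r=cv2.minAreaRect(w); b=cv2.boxPoints(r)
    e=max((b[1]-b[0],b[2]-b[1]),key=np.linalg.norm); a=np.degrees(np.arctan2(e[1],e[0]))
    a=(a+90)%180-90
    print('blob',s[i,4],'c',np.round(r[0],1),'size',np.round(r[1],1),'ang',round(a,1)); return w,pts
E
python3 - <<'E'
from h import *
im=cv2.imread('pics/w1.png')[:,:,::-1].copy(); k=K('wrist')
wmeas(im,k,(452,19,30)); wmeas(im,k,(652,-10,30))
for u,v in [(357,293),(432,287),(353,248),(430,243)]: print('edge',np.round(onz(k,u/1.5,v/1.5,34,True),1))
for u,v in [(312,88),(395,88),(480,90),(556,98),(629,107)]: print('rail',np.round(onz(k,u/1.5,v/1.5,36,True),1))
for u,v in [(310,40),(395,40),(478,40),(557,40),(627,40)]: print('rail2',np.round(onz(k,u/1.5,v/1.5,36,True),1))
for u,v in [(310,106),(465,108),(620,123)]: print('bed',np.round(onz(k,u/1.5,v/1.5,12,True),1))
E
```

```text
blob 1445 c [451.5  21.7] size [55.5 31.5] ang 4.7
blob 896 c [649.5  -7.1] size [31.7 63.6] ang -9.3
edge [425.9   2.1  34. ]
edge [480.5   6.9  34. ]
edge [423.7  35.5  34. ]
edge [478.3  39.2  34. ]
rail [396.5 149.5  36. ]
rail [453.5 147.9  36. ]
rail [511.9 148.1  36. ]
rail [567.5 146.7  36. ]
rail [627.7 147.1  36. ]
rail2 [394.8 185.1  36. ]
rail2 [453.6 182.9  36. ]
rail2 [510.9 184.9  36. ]
rail2 [569.2 190.8  36. ]
rail2 [627.5 200.2  36. ]
bed [390.4 139.9  12. ]
bed [505.  137.8  12. ]
bed [632.6 136.8  12. ]
```

```bash
python3 go.py 453.3 4.5 80 94.7 453.3 4.5 24 94.7
```

```text
[-0.0121,0.0024,0.0945,-4.8] rows>=1.6 j6=-0.07
[0.0000,0.0000,0.0560,-0.0] rows>=0.9 j6=-0.07
```

```bash
python3 -m handwheel '[[-0.006,0.001,0.047,-2.4],[-0.012,0.0024,0.0945,-4.8],[-0.012,0.0024,0.0945,-4.8]]' 0 
python3 -m handwheel '[[0,0,0.028,0],[0,0,0.056,0],[0,0,0.056,0]]' 
python3 -m handwheel '[[0,0,0,0],[0,0,0,0],[0,0,0,0],[0,0,0,0],[0,0,0,0]]' 1 5
python3 -m handwheel '[[0,0,0,0],[0,0,0,0],[0,0,0,0]]' 1 5
```

```text
clock: 3.08
eef_pos: [450.0, 3.9, 79.4]
eef_rot: [-3.121, 0.008, 1.653]
wrist_force: [1.0, -0.1, 0.1]
finger_gap: 94.3
clock: 3.45
eef_pos: [449.0, 3.6, 24.7]
eef_rot: [-3.121, 0.008, 1.653]
wrist_force: [0.4, -0.8, 0.6]
finger_gap: 94.1
clock: 4.08
eef_pos: [449.4, 3.6, 25.1]
eef_rot: [-3.122, 0.008, 1.653]
wrist_force: [0.8, -0.1, 4.4]
finger_gap: 56.5
clock: 4.45
eef_pos: [449.5, 3.6, 25.1]
eef_rot: [-3.122, 0.009, 1.653]
wrist_force: [1.3, -0.7, 2.8]
finger_gap: 56.2
```

```bash
python3 -m handwheel '[[0.0066,0,-0.004,0],[0.014,0,-0.006,0],[0.0216,0,-0.006,0],[0.029,0,-0.004,0],[0.029,0,-0.003,0]]' 1 5
python3 - <<'E'
from h import *
im,k=pic('wrist','w2'); c=im[100:300,180:340]
cv2.imwrite('pics/w2b.png',cv2.resize(c[:,:,::-1],None,fx=3,fy=3))
E
```

```text
clock: 5.08
eef_pos: [446.7, 33.4, 27.7]
eef_rot: [-3.121, 0.008, 1.654]
wrist_force: [-6.5, 2.4, 8.5]
finger_gap: 56.2
```

View pics/w2b.png

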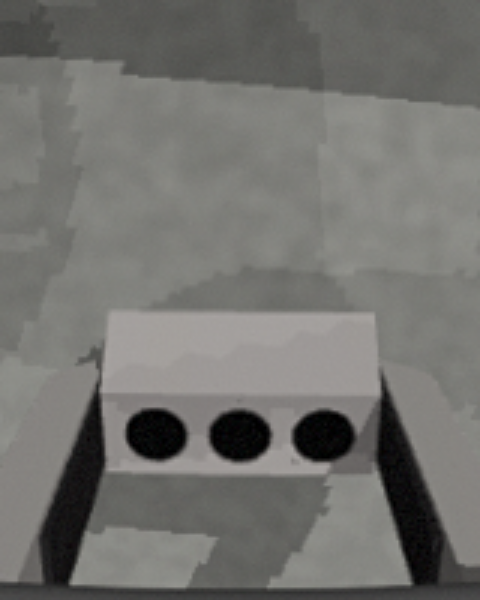

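The crop shows the spots at (155,435), (240,435) and (322,435), so they are now on top after one roll. Now carry to lane 1.

```bash
python3 -m handwheel '[[0,0,0,0],[0,0,-0.03,0],[0,0,-0.065,0]]' 1 40; python3 go.py 435 120 92 135 425 204 90 179.4
```

```text
clock: 5.5
eef_pos: [447.5, 34.2, 92.5]
eef_rot: [-3.119, 0.008, 1.654]
wrist_force: [1.2, -0.0, -3.7]
finger_gap: 55.6
[0.0865,-0.0054,0.0005,-40.2] rows>=3.8 j6=-0.52
[0.0665,0.0523,0.0020,-44.4] rows>=4.2 j6=-1.11
```

```bash
python3 -m handwheel '[[0.022,-0.001,0,-10],[0.044,-0.003,0,-20],[0.065,-0.004,0,-30],[0.0865,-0.005,0,-40],[0.0865,-0.005,0,-40]]' 1 40
python3 -m handwheel '[[0.015,0.012,0,-10.5],[0.03,0.024,0,-21],[0.045,0.036,0,-31.5],[0.0665,0.052,0.002,-42],[0.0665,0.0523,0.002,-44.4]]' 1 40
python3 -m handwheel '[[0,0,0,0]]' 1 40
python3 - <<'E'
from h import *
im,k=pic('wrist','w3'); cv2.imwrite('pics/w3b.png',cv2.resize(im[20:300,60:500,::-1],None,fx=1.8,fy=1.8))
E
```

```text
clock: 6.12
eef_pos: [435.0, 121.0, 91.4]
eef_rot: [-3.119, -0.009, 2.354]
wrist_force: [-0.2, -0.3, -5.0]
finger_gap: 55.8
clock: 6.75
eef_pos: [424.9, 205.6, 88.3]
eef_rot: [-3.132, -0.023, 3.13]
wrist_force: [0.3, -0.6, -4.7]
finger_gap: 55.4
clock: 6.88
eef_pos: [425.0, 205.3, 87.9]
eef_rot: [-3.132, -0.023, 3.126]
wrist_force: [0.0, 0.3, -4.1]
finger_gap: 55.5
```

View pics/w3b.png

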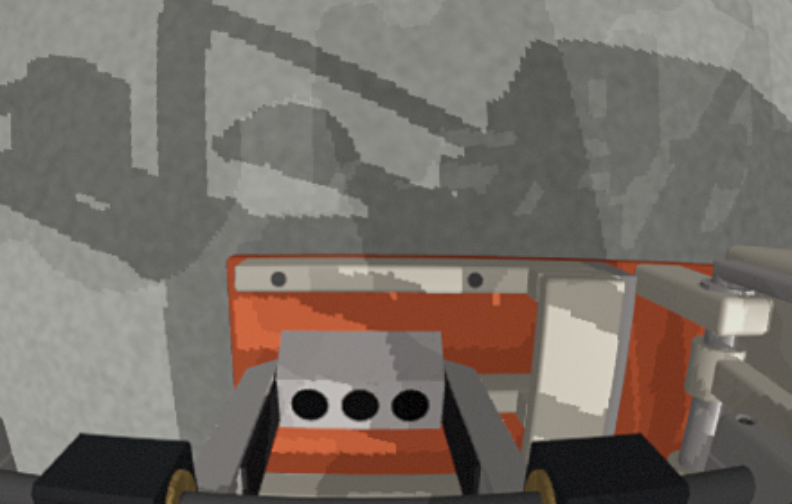

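```bash
python3 - <<'E'
from h import *
k=K('wrist'); P=lambda u,v:(60+u/1.8,20+v/1.8)
for n,u,v,z in [('rail1 outer edge L',300,266,36),('rail1 inner L',300,292,36),('rail1 outer R',470,266,36),('rail1 inner R',470,292,36),('rail2 upper edge',365,474,36),('portal front-left top',543,280,62),('portal front lower',533,440,62),('bedcorner',230,257,12),('spots',360,405,94),('spotL',310,405,94),('spotR',410,405,94)]:
    print(n,np.round(onz(k,*P(u,v),z,True),1))
E
python3 go.py 425 204 43 179.4
```

```text
rail1 outer edge L [389.7 179.2  36. ]
rail1 inner L [401.1 178.8  36. ]
rail1 outer R [390.4 252.2  36. ]
rail1 inner R [401.9 252.6  36. ]
rail2 upper edge [491.7 205.8  36. ]
portal front-left top [391.6 276.9  62. ]
portal front lower [461.7 278.9  62. ]
bedcorner [388.5 142.3  12. ]
spots [428.1 204.8  94. ]
spotL [428.  187.7  94. ]
spotR [428.4 221.9  94. ]
[-0.0001,-0.0012,0.0449,-0.3] rows>=0.7 j6=-1.11
```

```bash
python3 -m handwheel '[[0.0025,0,0.015,0],[0.0025,0,0.03,0],[0.0025,-0.001,0.045,0],[0.0025,-0.001,0.046,0]]' 1 20
python3 -m handwheel '[[0,0,0.0015,0],[0,0,0.003,0]]' 1 8
```

```text
clock: 7.42
eef_pos: [421.2, 203.6, 40.9]
eef_rot: [-3.131, -0.024, 3.126]
wrist_force: [0.9, -0.1, -4.4]
finger_gap: 55.9
clock: 7.68
eef_pos: [421.5, 203.8, 38.3]
eef_rot: [-3.132, -0.023, 3.126]
wrist_force: [0.0, 0.7, 1.2]
finger_gap: 56.2
```

```bash
python3 -m handwheel '[[0,0,0,0],[0,0,0,0],[0,0,-0.02,0],[0,0,-0.05,0]]' 0
python3 go.py 424 148 86 220 424.5 148 86 253 424.5 148 28 253
```

```text
clock: 8.18
eef_pos: [422.2, 204.1, 88.5]
eef_rot: [-3.131, -0.025, 3.126]
wrist_force: [-0.0, 0.4, 0.1]
finger_gap: 92.2
[-0.0027,-0.0560,0.0025,-40.9] rows>=3.9 j6=-1.93
[-0.0004,-0.0003,-0.0000,-33.0] rows>=3.1 j6=-2.51
[-0.0000,0.0000,0.0580,-0.0] rows>=1.0 j6=-2.51
```

```bash
python3 -m handwheel '[[-0.001,-0.014,0,-10],[-0.001,-0.028,0.001,-20],[-0.002,-0.042,0.002,-30],[-0.003,-0.056,0.003,-40.5],[-0.003,-0.056,0.003,-41]]' 1 20
python3 -m handwheel '[[0,0,0,-10.5],[0,0,0,-21],[0,0,0,-32],[0,0,0,-33]]' 
python3 go.py 424.5 148 28 253 424.5 195 28 255 424.8 235 28 262 
```

```text
clock: 8.8
eef_pos: [424.3, 147.6, 86.2]
eef_rot: [3.134, -0.025, -2.444]
wrist_force: [-0.1, 0.3, -0.5]
finger_gap: 47.5
clock: 9.3
eef_pos: [422.6, 154.0, 86.2]
eef_rot: [3.127, -0.025, -1.88]
wrist_force: [0.2, 0.2, 0.7]
finger_gap: 7.5
[0.0052,-0.0036,0.0582,-0.7] rows>=1.0 j6=-2.51
[-0.0449,0.0137,-0.0000,-2.0] rows>=0.8 j6=-2.45
[-0.0387,0.0101,-0.0000,-7.0] rows>=0.7 j6=-2.50
```

```bash
python3 -m handwheel '[[0.005,-0.003,0.02,0],[0.005,-0.004,0.04,0],[0.005,-0.004,0.058,0],[0.005,-0.004,0.058,0]]' 1 20
python3 -m handwheel '[[-0.012,0.004,0,-0.5],[-0.023,0.007,0,-1],[-0.034,0.01,0,-1.5],[-0.045,0.0137,0,-2]]'
python3 -m handwheel '[[-0.01,0.003,0,-2],[-0.02,0.005,0,-4],[-0.03,0.008,0,-6],[-0.035,0.009,0,-7]]'
python3 go.py 424.8 240 28 263 424.8 248 28 263 
```

```text
clock: 9.8
eef_pos: [422.7, 148.3, 27.5]
eef_rot: [3.126, -0.028, -1.883]
wrist_force: [0.3, -0.2, 0.4]
finger_gap: 0.8
clock: 10.3
eef_pos: [423.5, 196.2, 26.6]
eef_rot: [3.126, -0.028, -1.847]
wrist_force: [-0.2, -3.8, 2.6]
finger_gap: 0.5
clock: 10.8
eef_pos: [424.6, 232.9, 26.0]
eef_rot: [3.123, -0.026, -1.723]
wrist_force: [0.3, -5.2, 4.6]
finger_gap: 0.3
[-0.0070,0.0008,-0.0020,-1.7] rows>=0.2 j6=-2.51
[-0.0079,0.0010,-0.0000,-0.0] rows>=0.1 j6=-2.49
```

```bash
python3 -m handwheel '[[-0.003,0,-0.001,-1],[-0.006,0.001,-0.002,-1.5],[-0.009,0.001,-0.002,-1.7]]'
python3 -m handwheel '[[-0.0015,0,0,0],[-0.003,0,0,0]]'
python3 -m handwheel '[[-0.0015,0,0,0],[-0.003,0,0,0]]'
python3 -m handwheel '[[-0.001,0,0,0],[-0.002,0,0,0]]'
```

```text
clock: 11.18
eef_pos: [424.3, 243.5, 27.8]
eef_rot: [3.124, -0.027, -1.695]
wrist_force: [0.3, -2.4, -0.8]
finger_gap: 0.5
clock: 11.42
eef_pos: [424.5, 246.6, 27.6]
eef_rot: [3.123, -0.027, -1.695]
wrist_force: [0.8, -1.5, -1.5]
finger_gap: 0.6
clock: 11.68
eef_pos: [425.1, 247.4, 27.4]
eef_rot: [3.123, -0.031, -1.695]
wrist_force: [4.2, -29.2, 6.3]
finger_gap: 0.4
clock: 11.92
eef_pos: [425.4, 247.4, 27.2]
eef_rot: [3.123, -0.035, -1.694]
wrist_force: [3.4, -26.9, 4.8]
finger_gap: 0.3
```

```bash
python3 -m handwheel '[[0.02,0,0,0],[0.05,0,0,0],[0.055,0,-0.02,0],[0.055,0,-0.06,0],[0.055,0,-0.08,0]]' 0
python3 go.py 480 40 140 215 536 -128 180 170
```

```text
clock: 12.55
eef_pos: [413.9, 210.5, 109.9]
eef_rot: [3.139, -0.054, -1.717]
wrist_force: [-1.5, -0.1, -0.6]
finger_gap: 47.3
[0.1591,-0.0902,-0.0301,46.6] rows>=4.4 j6=-2.10
[0.0505,-0.1697,-0.0400,45.0] rows>=4.3 j6=-1.63
```

```bash
python3 -m handwheel '[[0.032,-0.018,-0.006,9.5],[0.064,-0.036,-0.012,19],[0.095,-0.054,-0.018,28],[0.127,-0.072,-0.024,37],[0.159,-0.09,-0.03,46.6]]' 0
python3 -m handwheel '[[0.01,-0.034,-0.008,9],[0.02,-0.068,-0.016,18],[0.03,-0.102,-0.024,27],[0.04,-0.136,-0.032,36],[0.05,-0.17,-0.04,45]]' 0
python3 -m handwheel '[[0,0,0,0]]'
python3 - <<'E'
from h import *
s=read_state(); print(s['eef_pos'],s['eef_rot'])
im,k=pic('wrist','w4'); wmeas(im,k,(536,-128,34)); wmeas(im,k,(652,-10,34)); wmeas(im,k,(417,-217,34))
cv2.imwrite('pics/w4b.png',cv2.resize(im[:,:,::-1],(768,576)))
E
```

```text
clock: 13.18
eef_pos: [480.3, 40.7, 148.6]
eef_rot: [-3.104, -0.038, -2.537]
wrist_force: [0.0, 0.5, 0.2]
finger_gap: 93.3
clock: 13.8
eef_pos: [536.4, -126.4, 197.2]
eef_rot: [-3.088, 0.0, 2.956]
wrist_force: [0.2, 0.2, 1.0]
finger_gap: 94.2
clock: 13.92
eef_pos: [536.6, -128.0, 197.5]
eef_rot: [-3.089, 0.001, 2.953]
wrist_force: [-0.1, 0.7, -0.6]
finger_gap: 93.9
[ 536.57247057 -128.04751644  197.53635864] [-3.08855053e+00  1.27945942e-03  2.95279723e+00]
blob 792 c [ 536.5 -129.6] size [55.8 19.7] ang 76.7
blob 1320 c [659.    4.2] size [88.8 49. ] ang 0.2
blob 727 c [ 417.2 -218.6] size [54.6 19.7] ang 29.0
```

View pics/w4b.png

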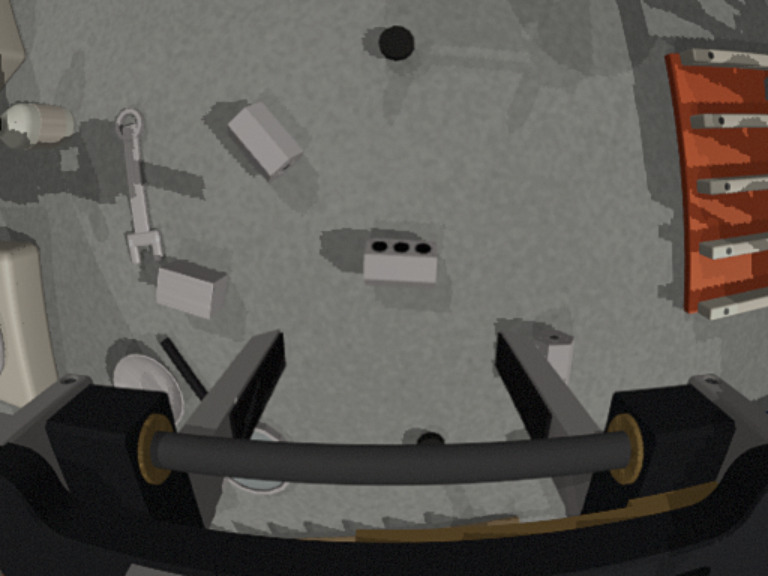

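Wrist view: P2's spots show at (402,247) on the camera (−x) side, with its top face at (400,267). P4 is at (265,138), bare on the visible sides, and the square bar is at (190,288). P2's top face measures 55.8 × 19.7 mm, which matches the given size. Tool tilt has crept to 3° from pushing under load, so I'll use the full rotation in the helper.

```bash
cat > go.py <<'E'
# usage: go.py x y z yawdeg [...]: shifts (tool axes, m, deg) for successive waypoints, each assumed reached
import sys; from h import *
from scipy.spatial.transform import Rotation as Ro
s=read_state(); p=np.array(s['eef_pos']); R=Ro.from_euler('xyz',s['eef_rot']); print('pos',np.round(p,1),'yaw',round(np.degrees(s['eef_rot'][2]),1),'tilt',np.round(R.as_matrix()[:2,2],3))
for x,y,z,b in np.array(sys.argv[1:],float).reshape(-1,4):
    d=np.array([x,y,z])-p; q=R.inv().apply(d); a=R.as_euler('xyz')[2]
    t=-np.degrees((np.radians(b)-a+np.pi)%(2*np.pi)-np.pi); n=max(np.linalg.norm(d)/60,abs(t)/10.5)
    j6=np.arctan2(y,x)+np.pi/2-np.radians(b); j6=(j6+np.pi)%(2*np.pi)-np.pi
    print(f'[{q[0]/1e3:.4f},{q[1]/1e3:.4f},{q[2]/1e3:.4f},{t:.1f}] rows>={n:.1f} j6={j6:.2f}'); p=np.array([x,y,z]); R=R*Ro.from_euler('z',t,degrees=True)
E
python3 go.py 526.8 -127.3 70 166.7 526.8 -127.3 24 166.7; python3 go.py 526.8 -127.3 24 166.7
```

```text
pos [ 536.2 -127.   197.1] yaw 169.3 tilt [-0.009 -0.052]
[0.0092,0.0047,0.1270,2.6] rows>=2.1 j6=-1.58
[0.0001,0.0024,0.0459,0.0] rows>=0.8 j6=-1.58
pos [ 536.2 -127.   197.1] yaw 169.3 tilt [-0.009 -0.052]
[0.0092,0.0071,0.1730,2.6] rows>=2.9 j6=-1.58
```

```bash
python3 -m handwheel '[[0.003,0.002,0.06,1],[0.009,0.005,0.12,2.6],[0.0092,0.006,0.15,2.6],[0.0092,0.0071,0.173,2.6],[0.0092,0.0071,0.173,2.6]]' 0 
python3 -m handwheel '[[0,0,0,0],[0,0,0,0],[0,0,0,0],[0,0,0,0],[0,0,0,0]]' 1 5
python3 -m handwheel '[[0,0,0,0],[0,0,0,0],[0,0,0,0]]' 1 5
python3 -m handwheel '[[-0.0066,0,-0.004,0],[-0.014,0,-0.006,0],[-0.0216,0,-0.006,0],[-0.029,0,-0.004,0],[-0.029,0,-0.003,0]]' 1 5
python3 - <<'E'
from h import *
im,k=pic('wrist','w5'); cv2.imwrite('pics/w5b.png',cv2.resize(im[100:300,160:360,::-1],None,fx=2,fy=2))
E
python3 go.py 535 -120 90 170
```

```text
clock: 14.6
eef_pos: [525.5, -126.0, 22.6]
eef_rot: [-3.089, -0.001, 2.913]
wrist_force: [0.3, 0.3, 0.3]
finger_gap: 93.8
clock: 15.22
eef_pos: [525.6, -126.2, 22.9]
eef_rot: [-3.089, -0.0, 2.913]
wrist_force: [-1.1, -0.1, 3.9]
finger_gap: 56.4
clock: 15.6
eef_pos: [525.7, -126.2, 22.9]
eef_rot: [-3.089, -0.0, 2.913]
wrist_force: [-0.5, -0.7, 2.0]
finger_gap: 56.7
clock: 16.23
eef_pos: [555.1, -133.5, 26.4]
eef_rot: [-3.088, 0.002, 2.913]
wrist_force: [0.1, -6.1, 7.4]
finger_gap: 56.7
pos [ 555.  -133.5   26.4] yaw 166.9 tilt [-0.01  -0.052]
[0.0224,0.0052,-0.0640,-3.1] rows>=1.1 j6=-1.62
```

View pics/w5b.png

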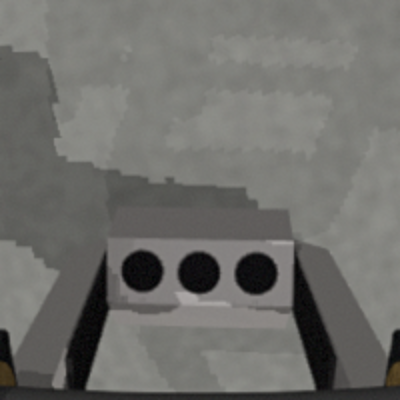

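Spots on top at (142,271), (199,272) and (256,273). Carry to lane 2.

```bash
python3 - <<'E'
from h import *
from scipy.spatial.transform import Rotation as Ro
k=K('wrist'); s=read_state(); X=onz(k,259.5,236,34,True); print(X, Ro.from_euler('xyz',s['eef_rot']).inv().apply(X-s['eef_pos']))
E
python3 -m handwheel '[[0,0,0,0],[0,0,-0.03,0],[0,0,-0.065,0],[0,0,-0.065,0]]' 1 40
python3 go.py 525 45 95 175 483 203 92 179.4
```

```text
[ 551.4625409  -132.70284967   34.        ] [ 3.62546188 -0.47309306 -7.55379924]
clock: 16.77
eef_pos: [556.6, -129.9, 92.7]
eef_rot: [-3.089, 0.005, 2.913]
wrist_force: [-0.2, 0.5, -5.2]
finger_gap: 55.9
pos [ 556.6 -129.9   92.7] yaw 166.9 tilt [-0.007 -0.053]
[0.0704,0.1628,-0.0113,-8.1] rows>=3.0 j6=-1.40
[0.0556,0.1537,-0.0051,-4.4] rows>=2.7 j6=-1.16
```

```bash
python3 -m handwheel '[[0.017,0.04,-0.003,-2],[0.035,0.08,-0.006,-4],[0.052,0.12,-0.009,-6],[0.07,0.163,-0.011,-8],[0.07,0.163,-0.011,-8]]' 1 40
python3 -m handwheel '[[0.018,0.05,-0.001,-1.5],[0.036,0.1,-0.003,-3],[0.055,0.154,-0.005,-4.4],[0.055,0.154,-0.005,-4.4]]' 1 40
python3 - <<'E'
from h import *
im,k=pic('wrist','w6'); cv2.imwrite('pics/w6b.png',cv2.resize(im[20:300,60:500,::-1],None,fx=1.8,fy=1.8))
E
python3 go.py 485 203 44 179.4
```

```text
clock: 17.4
eef_pos: [524.0, 47.6, 92.6]
eef_rot: [-3.088, -0.005, 3.056]
wrist_force: [0.7, -0.3, -5.2]
finger_gap: 55.8
clock: 17.9
eef_pos: [480.9, 208.0, 87.9]
eef_rot: [-3.089, -0.011, 3.137]
wrist_force: [0.3, 0.1, -3.9]
finger_gap: 56.1
pos [481.5 206.3  88.1] yaw 179.6 tilt [-0.012 -0.053]
[-0.0040,-0.0009,0.0441,0.2] rows>=0.7 j6=-1.16
```

View pics/w6b.png

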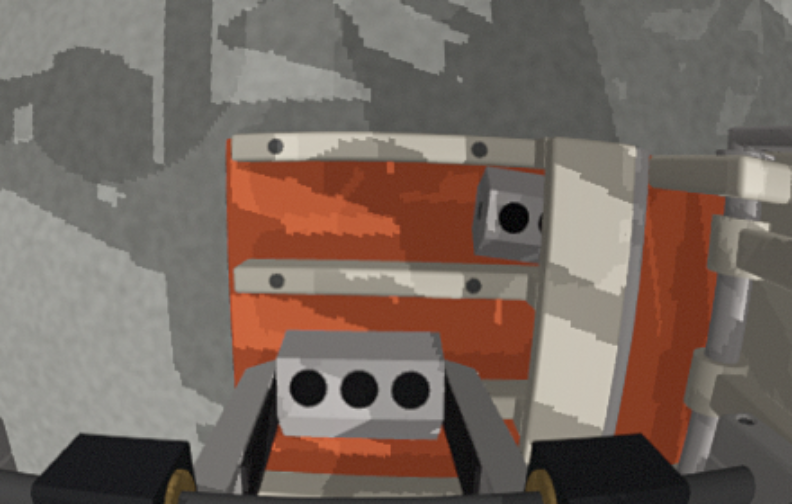

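Lane 1's piece sticks out of the portal at (513,217) with its spot up. The held piece's spots are at (307,388), (358,388) and (411,388).

```bash
python3 - <<'E'
from h import *
k=K('wrist'); P=lambda u,v:(60+u/1.8,20+v/1.8)
print('piece',onz(k,*P(358,388),95.7,True)); 
for u,v in [(260,295),(470,300)]: print('rail2 inner',onz(k,*P(u,v),36,True))
E
python3 -m handwheel '[[-0.0015,0,0.015,0],[-0.0015,-0.001,0.03,0],[-0.0015,-0.001,0.044,0],[-0.0015,-0.001,0.047,0],[-0.0015,-0.001,0.047,0]]' 1 20
```

```text
piece [477.57159853 205.6126263   95.7       ]
rail2 inner [460.08114508 159.19657983  36.        ]
rail2 inner [461.64167932 250.88291182  36.        ]
clock: 18.58
eef_pos: [482.5, 202.7, 41.1]
eef_rot: [-3.088, -0.011, 3.135]
wrist_force: [0.1, 0.5, -4.3]
finger_gap: 56.3
```

```bash
python3 -m handwheel '[[-0.002,0,0.001,0],[-0.003,0,0.0025,0],[-0.003,0,0.004,0],[-0.003,0,0.004,0]]' 1 8
python3 -m handwheel '[[0,0,0,0],[0,0,0,0],[0,0,-0.02,0],[0,0,-0.05,0],[0,0,-0.05,0]]' 0
python3 go.py 482 148 90 220 482.5 148 88 253 482.5 148 28 253
```

```text
clock: 19.08
eef_pos: [486.2, 202.6, 38.2]
eef_rot: [-3.089, -0.009, 3.135]
wrist_force: [-2.0, -1.0, 5.1]
finger_gap: 56.4
clock: 19.7
eef_pos: [487.7, 205.8, 89.9]
eef_rot: [-3.09, -0.006, 3.135]
wrist_force: [-0.5, -0.4, -0.3]
finger_gap: 94.1
pos [487.7 205.8  89.9] yaw 179.6 tilt [-0.006 -0.051]
[0.0053,-0.0577,0.0029,-40.4] rows>=3.8 j6=-1.97
[-0.0005,-0.0003,0.0020,-33.0] rows>=3.1 j6=-2.55
[-0.0031,0.0005,0.0599,0.0] rows>=1.0 j6=-2.55
```

```bash
python3 -m handwheel '[[0.001,-0.014,0,-10],[0.002,-0.028,0.001,-20],[0.004,-0.043,0.002,-30],[0.005,-0.058,0.003,-40],[0.005,-0.058,0.003,-40.4]]' 1 20
python3 -m handwheel '[[0,0,0,-10],[0,0,0,-20],[0,0,0.001,-29.5],[0,0,0.002,-29.5]]' 
python3 go.py 482.5 148 28 249.6 482.7 195 28 252 482.9 233 28 260 482.9 246.5 28 260
```

```text
clock: 20.32
eef_pos: [482.0, 147.1, 89.2]
eef_rot: [-3.107, -0.039, -2.446]
wrist_force: [0.3, 0.2, 0.4]
finger_gap: 47.1
clock: 20.82
eef_pos: [481.9, 147.5, 86.8]
eef_rot: [-3.13, -0.051, -1.934]
wrist_force: [0.6, -0.6, 0.6]
finger_gap: 7.1
pos [481.9 147.5  86.8] yaw -110.8 tilt [-0.008 -0.052]
[-0.0037,0.0003,0.0587,-0.4] rows>=1.0 j6=-2.49
[-0.0441,0.0162,-0.0024,-2.4] rows>=0.8 j6=-2.44
[-0.0362,0.0115,-0.0020,-8.0] rows>=0.8 j6=-2.52
[-0.0133,0.0023,-0.0007,0.0] rows>=0.2 j6=-2.50
```

```bash
python3 -m handwheel '[[-0.002,0,0.02,0],[-0.003,0,0.04,0],[-0.0037,0,0.0587,0],[-0.0037,0,0.0587,0]]' 1 20
python3 -m handwheel '[[-0.012,0.004,0,-0.5],[-0.023,0.008,-0.001,-1],[-0.034,0.012,-0.002,-2],[-0.044,0.0162,-0.0025,-2.4],[-0.044,0.0162,-0.0025,-2.4]]'
python3 -m handwheel '[[-0.01,0.003,0,-2],[-0.02,0.006,-0.001,-4],[-0.03,0.009,-0.002,-6],[-0.036,0.0115,-0.002,-8],[-0.036,0.0115,-0.002,-8]]'
python3 go.py 482.9 243 28 260 482.9 247 28 260 482.9 200 28 260
```

```text
clock: 21.32
eef_pos: [481.9, 147.9, 26.8]
eef_rot: [-3.132, -0.053, -1.94]
wrist_force: [-0.2, 0.1, -0.3]
finger_gap: 0.5
clock: 21.95
eef_pos: [482.7, 196.0, 26.9]
eef_rot: [-3.134, -0.052, -1.897]
wrist_force: [-0.2, 0.2, -0.2]
finger_gap: 0.4
clock: 22.58
eef_pos: [483.3, 234.4, 26.9]
eef_rot: [-3.141, -0.052, -1.756]
wrist_force: [-0.6, -0.9, 0.3]
finger_gap: 0.3
pos [483.3 234.4  26.9] yaw -100.6 tilt [-0.009 -0.051]
[-0.0084,0.0020,-0.0015,-0.6] rows>=0.1 j6=-2.50
[-0.0039,0.0007,-0.0002,0.0] rows>=0.1 j6=-2.49
[0.0462,-0.0082,0.0024,-0.0] rows>=0.8 j6=-2.57
```

```bash
python3 -m handwheel '[[-0.004,0.001,-0.001,-0.5],[-0.008,0.002,-0.0015,-0.5],[-0.0105,0.0025,-0.002,-0.5],[-0.0105,0.0025,-0.002,-0.5]]'
python3 -m handwheel '[[-0.001,0,0,0],[-0.0015,0,0,0],[-0.0015,0,0,0]]'
python3 -m handwheel '[[-0.001,0,0,0],[-0.001,0,0,0]]'
```

```text
clock: 23.08
eef_pos: [482.9, 245.1, 28.3]
eef_rot: [3.141, -0.053, -1.747]
wrist_force: [-0.4, -3.2, -0.9]
finger_gap: 0.3
clock: 23.45
eef_pos: [483.1, 245.5, 28.2]
eef_rot: [3.141, -0.055, -1.747]
wrist_force: [-0.2, -11.9, 1.4]
finger_gap: 0.6
clock: 23.7
eef_pos: [483.3, 245.4, 28.1]
eef_rot: [3.141, -0.057, -1.748]
wrist_force: [-1.1, -12.3, 1.0]
finger_gap: 0.2
```

```bash
python3 -m handwheel '[[0.02,-0.003,0,0],[0.05,-0.008,0.002,0],[0.055,-0.008,-0.02,0],[0.055,-0.008,-0.07,0],[0.055,-0.008,-0.08,0]]' 0
python3 -m handwheel '[[0,0,0,0]]' 0
python3 go.py 520 130 150 215 580 60 180 170 640 0 190 125 648 -20 190 80
```

```text
clock: 24.32
eef_pos: [479.7, 203.7, 113.2]
eef_rot: [-3.129, -0.066, -1.764]
wrist_force: [-0.2, 0.3, -0.2]
finger_gap: 47.5
clock: 24.45
eef_pos: [479.8, 203.4, 113.4]
eef_rot: [-3.128, -0.065, -1.764]
wrist_force: [-0.4, 0.9, -0.9]
finger_gap: 56.9
pos [479.8 203.4 113.4] yaw -101.1 tilt [ 0.001 -0.066]
[0.0666,-0.0540,-0.0316,43.9] rows>=4.2 j6=-1.94
[-0.0079,-0.0933,-0.0252,45.0] rows>=4.3 j6=-1.29
[-0.0696,-0.0493,-0.0059,45.1] rows>=4.3 j6=-0.61
[-0.0209,-0.0049,0.0013,45.0] rows>=4.3 j6=0.14
```

```bash
python3 -m handwheel '[[0.016,-0.013,-0.008,10.5],[0.033,-0.027,-0.016,21],[0.05,-0.04,-0.024,31.5],[0.0666,-0.054,-0.0316,42],[0.0666,-0.054,-0.0316,44]]' 0
python3 -m handwheel '[[-0.002,-0.023,-0.006,10.5],[-0.004,-0.046,-0.012,21],[-0.006,-0.07,-0.019,31.5],[-0.008,-0.093,-0.025,42],[-0.008,-0.093,-0.025,45]]'
python3 -m handwheel '[[-0.017,-0.012,-0.001,10.5],[-0.035,-0.025,-0.003,21],[-0.052,-0.037,-0.004,31.5],[-0.07,-0.05,-0.006,42],[-0.07,-0.05,-0.006,45]]'
python3 -m handwheel '[[-0.007,-0.001,0,10.5],[-0.014,-0.003,0,21],[-0.021,-0.005,0.001,31.5],[-0.021,-0.005,0.001,42],[-0.021,-0.005,0.001,45]]'
python3 -m handwheel '[[0,0,0,0]]'
python3 - <<'E'
from h import *
im,k=pic('wrist','w7'); wmeas(im,k,(650,-9,34)); cv2.imwrite('pics/w7b.png',cv2.resize(im[80:330,:,::-1],None,fx=1.5,fy=1.5))
im,k=pic('top','top1'); wmeas(im,k,(652,-10,34),fish=False,half=18); wmeas(im,k,(417,-218,34),fish=False,half=18)
E
python3 go.py 650 -9 100 80
```

```text
clock: 25.08
eef_pos: [520.2, 128.9, 149.0]
eef_rot: [-3.087, -0.038, -2.536]
wrist_force: [0.1, -0.1, -1.1]
finger_gap: 94.4
clock: 25.7
eef_pos: [579.9, 58.5, 177.6]
eef_rot: [-3.076, 0.011, 2.962]
wrist_force: [-0.6, 0.1, -0.8]
finger_gap: 94.0
clock: 26.32
eef_pos: [640.0, -2.9, 185.8]
eef_rot: [-3.102, 0.053, 2.177]
wrist_force: [-0.1, -0.1, 0.2]
finger_gap: 93.8
clock: 26.95
eef_pos: [647.4, -22.3, 184.4]
eef_rot: [3.134, 0.065, 1.39]
wrist_force: [0.3, -0.5, -0.5]
finger_gap: 94.0
clock: 27.08
eef_pos: [647.0, -21.5, 183.0]
eef_rot: [3.136, 0.065, 1.393]
wrist_force: [-0.2, 0.9, -0.7]
finger_gap: 94.0
blob 1402 c [652.5  -7.1] size [31.3 54. ] ang -10.0
blob 45 c [653.5 -58.6] size [  3.1 110.6] ang -1.0
blob 119 c [ 416.3 -216. ] size [54.4 19.1] ang 29.1
pos [647.  -21.7 183.2] yaw 79.8 tilt [-0.006 -0.065]
[0.0184,0.0003,0.0822,-0.2] rows>=1.4 j6=0.16
```

View pics/w7b.png

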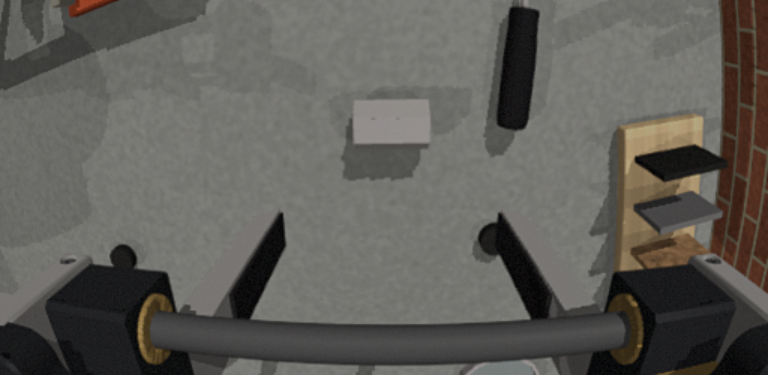

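Wrist view: P1 at (392,120) with bare top and side. The screwdriver handle end is at (512,128) and a puck at (490,238). I'll open only partway to keep clear, and roll toward −y.

```bash
python3 - <<'E'
from h import *
k=K('wrist')
for u,v,z in [(498,122,10),(512,130,5),(490,238,12)]: print(onz(k,u/1.5,80+v/1.5,z,True))
E
python3 go.py 653.2 -2.2 24 80; python3 -m handwheel '[[0,0,0,0]]' 0.2
```

```text
[735.6156762  -28.54038362  10.        ]
[747.7162966  -38.50536189   5.        ]
[ 718.69685928 -129.72560641   12.        ]
pos [647.  -21.7 183.2] yaw 79.8 tilt [-0.006 -0.065]
[0.0306,0.0018,0.1576,-0.2] rows>=2.7 j6=0.17
clock: 27.3
eef_pos: [646.9, -21.4, 182.9]
eef_rot: [3.137, 0.066, 1.395]
wrist_force: [0.5, -0.0, 0.8]
finger_gap: 87.3
```

```bash
python3 -m handwheel '[[0.01,0,0.05,0],[0.02,0.001,0.1,0],[0.03,0.002,0.13,0],[0.0306,0.002,0.1575,0],[0.0306,0.002,0.1575,0]]' 0.2
python3 -m handwheel '[[0,0,0,0],[0,0,0,0],[0,0,0,0],[0,0,0,0]]' 1 5
python3 -m handwheel '[[0,0,0,0],[0,0,0,0],[0,0,0,0]]' 1 5
python3 -m handwheel '[[-0.0066,0,-0.004,0],[-0.014,0,-0.006,0],[-0.0216,0,-0.006,0],[-0.029,0,-0.004,0],[-0.029,0,-0.0025,0]]' 1 5
python3 - <<'E'
from h import *
im,k=pic('wrist','w8'); cv2.imwrite('pics/w8b.png',cv2.resize(im[100:300,160:360,::-1],None,fx=2,fy=2))
g=cv2.cvtColor(im,cv2.COLOR_RGB2GRAY)[170:270,220:300]; print((g<30).sum()); 
n,l,s,c=cv2.connectedComponentsWithStats((g<35).astype(np.uint8)); print(s[1:],c[1:]+[220,170])
s=read_state();print(s['eef_pos'],s['finger_gap'])
E
```

```text
clock: 27.92
eef_pos: [652.0, -1.9, 21.6]
eef_rot: [3.141, 0.066, 1.396]
wrist_force: [-0.4, 0.4, -0.5]
finger_gap: 75.0
clock: 28.42
eef_pos: [652.5, -1.9, 22.8]
eef_rot: [3.139, 0.066, 1.396]
wrist_force: [-0.7, 1.0, 6.0]
finger_gap: 55.8
clock: 28.8
eef_pos: [652.5, -1.8, 22.8]
eef_rot: [3.139, 0.066, 1.396]
wrist_force: [-0.7, 1.1, 0.1]
finger_gap: 55.9
clock: 29.42
eef_pos: [647.3, -30.9, 27.0]
eef_rot: [3.139, 0.066, 1.396]
wrist_force: [-0.8, 0.2, -3.8]
finger_gap: 56.2
0
[] []
[647.23013636 -30.48410372  26.75394591] 55.67283256072281
```

```bash
python3 - <<'E'
from h import *
for n in('w2','w5','w8'):
    g=cv2.cvtColor(cv2.imread(f'pics/{n}.png'),cv2.COLOR_BGR2GRAY); print(n,[int(x) for x in np.median(g[195:275,248:253],1)][::2])
E
```

```text
w2 [114, 113, 115, 113, 128, 162, 161, 160, 161, 161, 160, 161, 155, 154, 154, 153, 154, 155, 141, 128, 128, 130, 128, 78, 21, 20, 38, 114, 144, 157, 155, 150, 100, 98, 98, 99, 101, 101, 103, 100]
w5 [87, 86, 86, 85, 88, 94, 95, 94, 94, 94, 94, 92, 111, 132, 129, 130, 130, 117, 54, 24, 13, 16, 14, 59, 120, 135, 165, 163, 144, 133, 134, 136, 136, 135, 121, 119, 121, 122, 123, 120]
w8 [112, 111, 113, 109, 110, 110, 111, 107, 107, 106, 108, 109, 111, 95, 143, 152, 150, 151, 151, 151, 151, 151, 152, 154, 154, 154, 153, 155, 143, 141, 141, 140, 149, 152, 152, 152, 151, 152, 152, 152]
```

View pics/w8b.png

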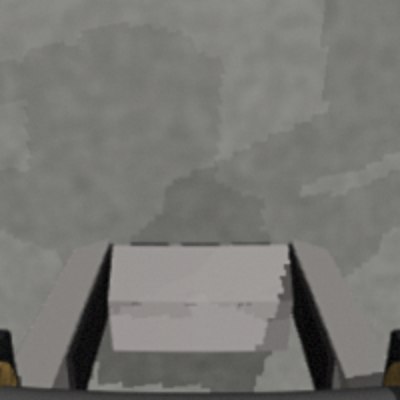

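Crop: faces at v≈245–303 and 303–350 (2×), with dark spot edges along the top border at v≈243. So the piece is half-rolled and hanging, with its spots on the next trailing face (120°), which means two rolls in this direction. Continue lowering and rolling.

```bash
python3 -m handwheel '[[-0.003,0,0.002,0],[-0.006,0,0.004,0],[-0.009,0,0.006,0],[-0.011,0,0.007,0],[-0.011,0,0.007,0]]' 1 4
python3 - <<'E'
from h import *
im,k=pic('wrist','w9'); g=cv2.cvtColor(im,cv2.COLOR_RGB2GRAY); print([int(x) for x in np.median(g[195:285,248:253],1)][::2])
g=g[170:285,222:298]; n,l,s,c=cv2.connectedComponentsWithStats((g<50).astype(np.uint8)); print([(list(a),list(np.round(b+[222,170]))) for a,b in zip(s[1:,2:],c[1:]) if a[2]>15])
s=read_state();print(s['eef_pos'],s['finger_gap'])
E
```

```text
clock: 30.1
eef_pos: [645.4, -42.0, 20.7]
eef_rot: [3.139, 0.066, 1.396]
wrist_force: [-1.9, 1.0, 5.4]
finger_gap: 56.1
[110, 107, 107, 106, 106, 110, 111, 104, 74, 157, 154, 154, 155, 154, 156, 155, 156, 156, 157, 157, 158, 157, 158, 160, 128, 117, 134, 133, 132, 133, 133, 133, 133, 132, 144, 146, 116, 90, 92, 91, 94, 95, 96, 97, 94]
[([np.int32(18), np.int32(2), np.int32(27)], [np.float64(233.0), np.float64(210.0)]), ([np.int32(18), np.int32(2), np.int32(31)], [np.float64(260.0), np.float64(210.0)]), ([np.int32(18), np.int32(2), np.int32(26)], [np.float64(287.0), np.float64(210.0)])]
[645.36297065 -41.95790267  20.71166149] 55.97702823206407
```

```bash
python3 -m handwheel '[[0,0,0,0],[0,0,0,0],[0,0,0,0],[0,0,-0.04,0],[0.03,0,-0.08,0]]' 0.1
python3 -m handwheel '[[0,0,0,0],[0,0,0,0]]' 
python3 - <<'E'
from h import *
im,k=pic('wrist','w10'); g=cv2.cvtColor(im,cv2.COLOR_RGB2GRAY); s=read_state();print(s['eef_pos'],s['eef_rot'],-k[3].T@k[4])
u,v=proj(k,(645,-40,34),True); print(u,v)
col=np.median(g[:,int(u)-4:int(u)+3],1); print(int(v)-40,[int(x) for x in col[int(v)-40:int(v)+40]])
wmeas(im,k,(645,-40,34))
E
```

```text
clock: 30.78
eef_pos: [651.1, -8.4, 99.4]
eef_rot: [3.14, 0.066, 1.394]
wrist_force: [0.5, -0.5, 0.8]
finger_gap: 84.5
clock: 31.02
eef_pos: [650.7, -8.7, 98.5]
eef_rot: [3.141, 0.067, 1.394]
wrist_force: [0.1, 0.3, -0.5]
finger_gap: 84.6
[650.49234321  -8.92188692  98.02232326] [-3.14135848  0.06672437  1.39325443] [667.45882122  78.08981047 264.14000272]
258.0766801920119 235.18498447514034
195 [113, 107, 104, 103, 102, 100, 100, 101, 100, 98, 100, 120, 141, 146, 145, 145, 146, 145, 145, 145, 145, 145, 144, 144, 144, 145, 145, 145, 145, 143, 144, 148, 147, 147, 147, 147, 147, 147, 147, 148, 148, 146, 148, 147, 146, 147, 148, 148, 149, 134, 87, 83, 84, 85, 84, 86, 86, 86, 87, 86, 88, 87, 86, 85, 85, 86, 88, 116, 126, 126, 123, 120, 118, 118, 117, 118, 118, 117, 118, 119]
blob 346 c [650.8 -40. ] size [17.7 36.1] ang -10.2
```

```bash
python3 - <<'E'
from h import *
k=K('wrist')
for v,z in [(206,17),(206,34),(225.5,34),(244.5,34)]: print(v,z,np.round(onz(k,258,v,z,True),1))
E
```

```text
206 17 [648.3 -19.8  17. ]
206 34 [649.6 -13.   34. ]
225.5 34 [646.4 -30.7  34. ]
244.5 34 [643.  -49.1  34. ]
```

```bash
python3 go.py 648 -27.8 26.5 79.8
```

```text
pos [650.5  -8.9  98. ] yaw 79.8 tilt [-0.012 -0.066]
[-0.0142,0.0009,0.0726,0.0] rows>=1.2 j6=0.14
```

```bash
python3 -m handwheel '[[-0.005,0,0.03,0],[-0.014,0.001,0.06,0],[-0.0142,0.001,0.0726,0],[-0.0142,0.001,0.0726,0]]' 0.1
python3 -m handwheel '[[0,0,0,0],[0,0,0,0],[0,0,0,0],[0,0,0,0],[0,0,0,0]]' 1 4
python3 -m handwheel '[[0,0,0,0],[0,0,0,0]]' 1 4
python3 -m handwheel '[[-0.0066,0,-0.003,0],[-0.014,0,-0.005,0],[-0.0216,0,-0.005,0],[-0.029,0,-0.003,0],[-0.029,0,-0.0015,0]]' 1 4
cat > sp.py <<'E'
import sys; from h import *
im,k=pic('wrist',sys.argv[1]); g=cv2.cvtColor(im,cv2.COLOR_RGB2GRAY); print([int(x) for x in np.median(g[195:285,245:251],1)][::2])
g=g[150:285,222:298]; n,l,s,c=cv2.connectedComponentsWithStats((g<60).astype(np.uint8)); print('spots',[(a.tolist(),np.round(b+[222,150]).tolist()) for a,b in zip(s[1:,2:],c[1:]) if a[2]>15])
E
python3 sp.py w11
```

```text
clock: 31.58
eef_pos: [647.6, -27.9, 25.6]
eef_rot: [-3.139, 0.067, 1.393]
wrist_force: [-0.5, 0.2, -0.3]
finger_gap: 84.8
clock: 32.2
eef_pos: [647.9, -27.8, 26.1]
eef_rot: [-3.14, 0.067, 1.393]
wrist_force: [-1.2, 1.8, 4.7]
finger_gap: 55.8
clock: 32.45
eef_pos: [647.8, -27.8, 26.1]
eef_rot: [-3.14, 0.067, 1.393]
wrist_force: [-0.6, 0.4, 2.8]
finger_gap: 56.1
clock: 33.08
eef_pos: [642.4, -57.3, 29.6]
eef_rot: [-3.14, 0.067, 1.392]
wrist_force: [-6.0, -0.6, 6.1]
finger_gap: 56.1
[105, 106, 106, 128, 144, 144, 144, 144, 144, 143, 145, 144, 144, 143, 140, 140, 140, 140, 139, 140, 139, 140, 140, 144, 152, 153, 153, 152, 154, 137, 90, 93, 92, 91, 90, 91, 91, 89, 90, 92, 89, 125, 129, 130, 130]
spots [([20, 14, 215], [233.0, 211.0]), ([20, 14, 215], [260.0, 211.0]), ([19, 14, 214], [287.0, 211.0])]
```

Spots now at (233,211), (260,211) and (287,211) on the near slanted face. One more roll.

```bash
python3 -m handwheel '[[0,0,0,0],[0,0,0,0],[0.005,0,0.002,0],[0.01,0,0.0035,0],[0.01,0,0.0035,0]]' 0.2
python3 -m handwheel '[[0,0,0,0],[0,0,0,0],[0,0,0,0],[0,0,0,0]]' 1 4
python3 -m handwheel '[[0,0,0,0],[0,0,0,0]]' 1 4
python3 -m handwheel '[[-0.0066,0,-0.003,0],[-0.014,0,-0.005,0],[-0.0216,0,-0.005,0],[-0.029,0,-0.003,0],[-0.029,0,-0.0015,0]]' 1 4
python3 sp.py w12
```

```text
clock: 33.75
eef_pos: [644.2, -46.8, 25.0]
eef_rot: [-3.139, 0.067, 1.393]
wrist_force: [-1.2, 0.4, 0.2]
finger_gap: 75.0
clock: 34.25
eef_pos: [644.2, -46.9, 25.1]
eef_rot: [-3.139, 0.067, 1.393]
wrist_force: [0.7, -0.0, 0.1]
finger_gap: 55.8
clock: 34.5
eef_pos: [644.2, -46.9, 25.0]
eef_rot: [-3.139, 0.067, 1.393]
wrist_force: [0.7, 0.4, 0.0]
finger_gap: 56.2
clock: 35.12
eef_pos: [638.8, -76.3, 28.6]
eef_rot: [-3.139, 0.068, 1.392]
wrist_force: [-5.6, -0.3, 6.2]
finger_gap: 56.0
[107, 107, 108, 108, 105, 146, 145, 145, 145, 145, 146, 145, 144, 145, 145, 146, 140, 138, 138, 138, 140, 140, 138, 148, 153, 152, 152, 151, 152, 151, 153, 110, 91, 93, 95, 93, 89, 93, 98, 98, 97, 95, 119, 129, 127]
spots [([20, 19, 297], [232.0, 242.0]), ([20, 19, 296], [260.0, 242.0]), ([20, 18, 294], [288.0, 241.0])]
```

```bash
python3 - <<'E'
from h import *
from scipy.spatial.transform import Rotation as Ro
k=K('wrist'); s=read_state(); X=onz(k,260,242,34,True); print(X, Ro.from_euler('xyz',s['eef_rot']).inv().apply(X-s['eef_pos']))
E
python3 -m handwheel '[[0,0,0,0],[0,0,0,0],[0,0,-0.03,0],[0,0,-0.065,0],[0,0,-0.065,0]]' 1 40
python3 go.py 600 30 97 125 543 150 97 172 542.5 203 95 179.4
```

```text
[640.31815203 -76.28272117  34.        ] [-0.31179807  1.46915861 -5.56095433]
clock: 35.8
eef_pos: [641.1, -71.6, 95.2]
eef_rot: [3.14, 0.068, 1.393]
wrist_force: [-0.4, -0.0, -4.5]
finger_gap: 55.6
pos [641.1 -71.6  95.2] yaw 79.8 tilt [-0.01  -0.067]
[0.0924,-0.0584,-0.0082,-45.2] rows>=4.3 j6=-0.56
[0.1308,0.0220,-0.0075,-46.9] rows>=4.5 j6=-1.16
[0.0079,0.0524,-0.0015,-7.5] rows>=0.9 j6=-1.20
```

```bash
python3 -m handwheel '[[0.02,-0.013,-0.002,-10],[0.042,-0.027,-0.004,-20],[0.065,-0.04,-0.006,-30.5],[0.0924,-0.058,-0.008,-41],[0.0924,-0.058,-0.008,-45]]' 1 40
python3 -m handwheel '[[0.03,0.005,-0.002,-10],[0.06,0.01,-0.004,-20],[0.095,0.016,-0.006,-30.5],[0.131,0.022,-0.0075,-41],[0.131,0.022,-0.0075,-47]]'
python3 -m handwheel '[[0.004,0.026,-0.001,-4],[0.008,0.0524,-0.0015,-7.5],[0.008,0.0524,-0.0015,-7.5],[0.008,0.0524,-0.0015,-7.5]]'
python3 sp.py w13
python3 go.py 541 203 43 179.4 
```

```text
clock: 36.42
eef_pos: [599.1, 31.9, 94.6]
eef_rot: [-3.093, 0.047, 2.185]
wrist_force: [0.1, -0.3, -4.1]
finger_gap: 55.6
clock: 37.05
eef_pos: [540.0, 153.7, 92.7]
eef_rot: [-3.073, -0.006, 3.012]
wrist_force: [0.2, -0.2, -3.2]
finger_gap: 55.4
clock: 37.55
eef_pos: [538.4, 206.2, 89.3]
eef_rot: [-3.074, -0.017, -3.141]
wrist_force: [0.2, -0.6, -3.7]
finger_gap: 55.6
[82, 114, 116, 115, 116, 121, 121, 121, 121, 121, 120, 120, 121, 120, 121, 120, 131, 163, 182, 182, 182, 182, 182, 183, 182, 182, 183, 183, 182, 181, 182, 166, 118, 114, 118, 124, 125, 126, 112, 79, 80, 80, 73, 69, 80]
spots [([20, 19, 284], [232.0, 242.0]), ([21, 19, 295], [260.0, 242.0]), ([20, 19, 306], [288.0, 242.0])]
pos [538.6 206.   89.7] yaw 180.0 tilt [-0.016 -0.067]
[-0.0032,0.0001,0.0468,0.6] rows>=0.8 j6=-1.20
```

```bash
python3 -m handwheel '[[-0.002,0,0.02,0],[-0.003,0,0.035,0.6],[-0.0032,0,0.045,0.6],[-0.0032,0,0.047,0.6],[-0.0032,0,0.047,0.6]]' 1 20
python3 -m handwheel '[[0,0,0.001,0],[0,0,0.002,0],[0,0,0.002,0]]' 1 8
python3 -m handwheel '[[0,0,0,0],[0,0,0,0],[0,0,-0.02,0],[0,0,-0.05,0],[0,0,-0.05,0]]' 0
python3 sp.py w14; python3 go.py 541 146 90 220 541 146 90 247 541 147 28 247
```

```text
clock: 38.22
eef_pos: [541.2, 202.9, 43.1]
eef_rot: [-3.074, -0.015, 3.131]
wrist_force: [0.4, 0.1, -4.0]
finger_gap: 55.7
clock: 38.6
eef_pos: [541.4, 202.9, 41.5]
eef_rot: [-3.074, -0.014, 3.131]
wrist_force: [-0.1, 1.0, -2.3]
finger_gap: 55.5
clock: 39.22
eef_pos: [543.2, 206.7, 93.5]
eef_rot: [-3.076, -0.011, 3.131]
wrist_force: [-0.2, -0.8, 0.1]
finger_gap: 94.0
[116, 116, 116, 126, 131, 131, 131, 130, 161, 176, 175, 174, 176, 152, 131, 97, 87, 87, 115, 199, 200, 200, 200, 202, 149, 108, 111, 110, 109, 111, 111, 118, 120, 120, 123, 94, 76, 76, 76, 75, 74, 112, 113, 112, 111]
spots [([16, 15, 175], [235.0, 212.0]), ([15, 15, 175], [257.0, 213.0]), ([15, 14, 178], [279.0, 213.0])]
pos [542.5 206.4  91.9] yaw 179.4 tilt [-0.013 -0.066]
[0.0008,-0.0601,0.0059,-40.6] rows>=3.9 j6=-2.01
[0.0000,0.0000,0.0000,-27.0] rows>=2.6 j6=-2.48
[-0.0050,0.0012,0.0618,0.0] rows>=1.0 j6=-2.47
```

```bash
python3 -m handwheel '[[0,-0.015,0.001,-10],[0,-0.03,0.002,-20],[0.001,-0.045,0.004,-30],[0.001,-0.06,0.006,-40],[0.001,-0.06,0.006,-40.6]]' 1 20
python3 -m handwheel '[[0,0,0,-10],[0,0,0,-20],[0,0,0.001,-26.5],[0,0,0.002,-26.5]]' 
python3 go.py 541 147 28 247 541.3 195 28 249 541.7 233 28 257 541.7 243 28 257
```

```text
clock: 39.9
eef_pos: [540.4, 145.4, 88.9]
eef_rot: [-3.1, -0.054, -2.446]
wrist_force: [-1.0, 0.1, -0.1]
finger_gap: 47.4
clock: 40.4
eef_pos: [540.2, 145.8, 86.4]
eef_rot: [-3.129, -0.068, -1.987]
wrist_force: [-0.8, 0.3, -0.3]
finger_gap: 7.3
pos [540.2 145.8  86.4] yaw -113.8 tilt [-0.016 -0.067]
[-0.0054,0.0005,0.0582,-0.8] rows>=1.0 j6=-2.47
[-0.0442,0.0184,-0.0032,-2.0] rows>=0.8 j6=-2.43
[-0.0355,0.0132,-0.0025,-8.0] rows>=0.8 j6=-2.51
[-0.0097,0.0022,-0.0007,0.0] rows>=0.2 j6=-2.49
```

```bash
python3 -m handwheel '[[-0.003,0,0.02,0],[-0.004,0,0.04,0],[-0.0054,0,0.0582,0],[-0.0054,0,0.0582,0]]' 1 20
python3 -m handwheel '[[-0.011,0.005,-0.001,-0.5],[-0.022,0.009,-0.002,-1],[-0.033,0.014,-0.003,-2],[-0.044,0.0184,-0.0035,-2],[-0.044,0.0184,-0.0035,-2]]'
python3 -m handwheel '[[-0.01,0.003,-0.001,-2],[-0.02,0.007,-0.002,-4],[-0.03,0.01,-0.0025,-6],[-0.0355,0.0132,-0.003,-8],[-0.0355,0.0132,-0.003,-8]]'
python3 -m handwheel '[[-0.003,0.001,-0.001,0],[-0.006,0.0015,-0.001,0],[-0.0085,0.002,-0.001,0],[-0.0085,0.002,-0.001,0]]'
python3 -m handwheel '[[-0.001,0,0,0],[-0.0015,0,0,0],[-0.0015,0,0,0]]'
```

```text
clock: 40.9
eef_pos: [540.7, 146.8, 26.6]
eef_rot: [-3.131, -0.069, -1.989]
wrist_force: [-0.8, 0.3, 1.5]
finger_gap: 0.7
clock: 41.52
eef_pos: [541.8, 195.7, 27.0]
eef_rot: [-3.133, -0.069, -1.953]
wrist_force: [-0.5, 0.1, -1.1]
finger_gap: 0.2
clock: 42.15
eef_pos: [542.8, 234.3, 27.4]
eef_rot: [3.141, -0.069, -1.811]
wrist_force: [0.3, 0.5, 0.3]
finger_gap: 0.7
clock: 42.65
eef_pos: [542.9, 243.2, 27.8]
eef_rot: [3.141, -0.069, -1.811]
wrist_force: [-0.8, -2.0, -1.5]
finger_gap: 0.6
clock: 43.02
eef_pos: [543.4, 243.7, 27.7]
eef_rot: [3.141, -0.07, -1.812]
wrist_force: [-0.1, -8.0, 1.2]
finger_gap: 0.4
```

```bash
python3 -m handwheel '[[0.02,-0.004,0,0],[0.05,-0.01,0.003,0],[0.055,-0.01,-0.02,0],[0.055,-0.01,-0.07,0],[0.055,-0.01,-0.08,0]]' 0
python3 -m handwheel '[[0,0,0,0],[0,0,0,0]]' 0
python3 go.py 530 100 150 211 480 -60 180 166 420 -205 190 119
```

```text
clock: 43.65
eef_pos: [541.7, 196.1, 114.5]
eef_rot: [-3.135, -0.071, -1.818]
wrist_force: [-0.2, 0.3, -0.4]
finger_gap: 47.1
clock: 43.9
eef_pos: [541.3, 195.7, 113.6]
eef_rot: [-3.136, -0.071, -1.818]
wrist_force: [-0.2, -0.7, -0.6]
finger_gap: 67.5
pos [541.3 195.7 113.6] yaw -104.2 tilt [-0.012 -0.07 ]
[0.0979,-0.0126,-0.0295,44.8] rows>=4.3 j6=-1.93
[0.1264,-0.1127,-0.0181,44.9] rows>=4.3 j6=-1.45
[0.0233,-0.1555,0.0009,47.1] rows>=4.5 j6=-0.96
```

```bash
python3 -m handwheel '[[0.025,-0.003,-0.007,10.5],[0.05,-0.006,-0.014,21],[0.075,-0.009,-0.021,31.5],[0.098,-0.0126,-0.03,42],[0.098,-0.0126,-0.03,45]]' 0
python3 -m handwheel '[[0.03,-0.028,-0.004,10.5],[0.063,-0.056,-0.009,21],[0.095,-0.084,-0.014,31.5],[0.126,-0.113,-0.018,42],[0.126,-0.113,-0.018,45]]'
python3 -m handwheel '[[0.006,-0.04,0,10.5],[0.012,-0.08,0,21],[0.018,-0.12,0,31.5],[0.023,-0.155,0.001,42],[0.023,-0.155,0.001,47]]'
python3 -m handwheel '[[0,0,0,0]]'
python3 - <<'E'
from h import *
im,k=pic('wrist','w15'); w,p=wmeas(im,k,(417,-218,34)); g=cv2.cvtColor(im,cv2.COLOR_RGB2GRAY)
u,v=proj(k,(417,-218,34),True); print(u,v,-k[3].T@k[4]); u=int(u); v=int(v)
print(v-35,[int(x) for x in np.median(g[v-35:v+35,u-3:u+3],1)])
im,k=pic('top','top2'); wmeas(im,k,(417,-218,34),fish=False,half=18)
E
python3 go.py 417 -218 100 119
```

```text
clock: 44.52
eef_pos: [529.8, 98.6, 150.1]
eef_rot: [-3.087, -0.047, -2.609]
wrist_force: [0.1, 0.2, -0.3]
finger_gap: 94.2
clock: 45.15
eef_pos: [478.2, -63.2, 179.5]
eef_rot: [-3.07, 0.005, 2.883]
wrist_force: [0.1, -0.0, 0.1]
finger_gap: 93.7
clock: 45.78
eef_pos: [415.3, -208.5, 188.4]
eef_rot: [-3.095, 0.054, 2.058]
wrist_force: [0.5, 0.5, -0.2]
finger_gap: 94.1
clock: 45.9
eef_pos: [414.8, -208.6, 187.5]
eef_rot: [-3.095, 0.053, 2.058]
wrist_force: [-0.5, 0.1, 0.5]
finger_gap: 94.0
blob 831 c [ 416.8 -218.7] size [54.6 18.9] ang 28.7
263.301364843682 181.56938460829375 [ 382.63561019 -129.05903868  354.12019429]
146 [116, 117, 118, 118, 118, 113, 109, 105, 108, 108, 110, 108, 109, 110, 109, 107, 116, 125, 126, 126, 126, 125, 126, 126, 126, 126, 125, 124, 133, 139, 139, 138, 139, 139, 139, 139, 138, 138, 138, 139, 139, 139, 138, 140, 134, 104, 67, 66, 75, 82, 82, 82, 81, 86, 107, 119, 119, 117, 117, 117, 117, 118, 117, 118, 116, 115, 117, 118, 118, 117]
blob 202 c [ 399.4 -205.9] size [87. 32.] ang 60.6
pos [ 415.  -208.3  187.7] yaw 118.0 tilt [-0.017 -0.069]
[-0.0048,0.0013,0.0881,-1.0] rows>=1.5 j6=-0.99
```

```bash
python3 go.py 411.3 -208.6 27 118.7
```

```text
pos [ 415.  -208.3  187.7] yaw 118.0 tilt [-0.017 -0.069]
[0.0100,0.0041,0.1603,-0.7] rows>=2.7 j6=-0.97
```

```bash
python3 -m handwheel '[[0.003,0.001,0.05,-0.7],[0.006,0.002,0.1,-0.7],[0.01,0.004,0.14,-0.7],[0.01,0.004,0.1603,-0.7],[0.01,0.004,0.1603,-0.7]]' 0.1
python3 -m handwheel '[[0,0,0,0],[0,0,0,0],[0,0,0,0],[0,0,0,0],[0,0,0,0]]' 1 4
python3 -m handwheel '[[0,0,0,0],[0,0,0,0]]' 1 4
python3 -m handwheel '[[-0.0066,0,-0.003,0],[-0.014,0,-0.005,0],[-0.0216,0,-0.005,0],[-0.029,0,-0.003,0],[-0.029,0,-0.0015,0]]' 1 4
python3 sp.py w16
```

```text
clock: 46.62
eef_pos: [410.5, -208.0, 25.8]
eef_rot: [-3.092, 0.05, 2.074]
wrist_force: [-0.0, 0.3, 0.0]
finger_gap: 85.0
clock: 47.25
eef_pos: [410.7, -208.1, 26.3]
eef_rot: [-3.093, 0.051, 2.074]
wrist_force: [-1.8, 1.2, 5.7]
finger_gap: 56.4
clock: 47.5
eef_pos: [410.7, -208.1, 26.3]
eef_rot: [-3.093, 0.051, 2.074]
wrist_force: [-1.1, 0.5, 1.7]
finger_gap: 56.2
clock: 48.12
eef_pos: [425.0, -234.3, 29.4]
eef_rot: [-3.092, 0.052, 2.074]
wrist_force: [-2.8, -3.6, 4.6]
finger_gap: 56.5
[109, 111, 109, 118, 124, 125, 125, 126, 125, 124, 125, 124, 125, 124, 148, 152, 151, 151, 151, 151, 146, 137, 137, 137, 137, 137, 137, 138, 138, 102, 74, 83, 85, 85, 86, 88, 86, 88, 118, 122, 120, 117, 118, 122, 124]
spots []
```

```bash
python3 -m handwheel '[[0,0,0,0],[0,0,0,0],[0.005,0,0.002,0],[0.01,0,0.0035,0],[0.01,0,0.0035,0]]' 0.2
python3 -m handwheel '[[0,0,0,0],[0,0,0,0],[0,0,0,0],[0,0,0,0]]' 1 4
python3 -m handwheel '[[0,0,0,0],[0,0,0,0]]' 1 4
python3 -m handwheel '[[-0.0066,0,-0.003,0],[-0.014,0,-0.005,0],[-0.0216,0,-0.005,0],[-0.029,0,-0.003,0],[-0.029,0,-0.0015,0]]' 1 4
python3 sp.py w17
```

```text
clock: 48.8
eef_pos: [419.7, -225.1, 25.1]
eef_rot: [-3.092, 0.051, 2.074]
wrist_force: [0.4, 0.8, 0.4]
finger_gap: 75.1
clock: 49.3
eef_pos: [419.8, -225.1, 25.1]
eef_rot: [-3.092, 0.051, 2.074]
wrist_force: [-0.4, -0.0, 0.2]
finger_gap: 56.5
clock: 49.55
eef_pos: [419.8, -225.1, 25.1]
eef_rot: [-3.092, 0.051, 2.074]
wrist_force: [-1.3, 0.5, 0.1]
finger_gap: 56.4
clock: 50.18
eef_pos: [434.1, -251.3, 28.1]
eef_rot: [-3.092, 0.052, 2.074]
wrist_force: [-3.1, -4.1, 5.3]
finger_gap: 56.6
[109, 109, 111, 110, 109, 122, 122, 122, 121, 121, 122, 121, 122, 122, 122, 144, 152, 151, 151, 151, 151, 137, 137, 137, 137, 137, 137, 137, 137, 138, 127, 76, 79, 87, 89, 88, 88, 86, 86, 121, 120, 122, 121, 119, 120]
spots []
```

Two rolls and no spots on the near side, so they were at 240° and two more rolls are needed. The spanner is close on this side, so I'll carry the piece back 50 mm first.

```bash
python3 -m handwheel '[[0,0,0,0],[0.003,0,-0.015,0],[0.025,0,-0.015,0],[0.05,0,-0.015,0],[0.05,0,-0.015,0]]' 1 20
python3 -m handwheel '[[0,0,0.008,0],[0,0,0.0155,0],[0,0,0.0155,0]]' 1 20
python3 -m handwheel '[[0,0,0,0],[0,0,0,0],[0.005,0,0.001,0],[0.01,0,0.0025,0],[0.01,0,0.0025,0]]' 0.2
python3 -m handwheel '[[0,0,0,0],[0,0,0,0],[0,0,0,0],[0,0,0,0]]' 1 4
python3 -m handwheel '[[0,0,0,0],[0,0,0,0]]' 1 4
python3 -m handwheel '[[-0.0066,0,-0.003,0],[-0.014,0,-0.005,0],[-0.0216,0,-0.005,0],[-0.029,0,-0.003,0],[-0.029,0,-0.0015,0]]' 1 4
python3 sp.py w18
```

```text
clock: 50.85
eef_pos: [409.4, -204.7, 40.6]
eef_rot: [-3.092, 0.051, 2.075]
wrist_force: [-0.4, -0.1, -4.2]
finger_gap: 56.0
clock: 51.22
eef_pos: [410.1, -206.7, 25.5]
eef_rot: [-3.093, 0.053, 2.075]
wrist_force: [1.5, -1.5, 2.4]
finger_gap: 55.9
clock: 51.85
eef_pos: [405.0, -197.7, 22.2]
eef_rot: [-3.093, 0.052, 2.075]
wrist_force: [0.6, 0.1, -0.1]
finger_gap: 75.0
clock: 52.35
eef_pos: [405.0, -197.8, 22.3]
eef_rot: [-3.093, 0.052, 2.075]
wrist_force: [0.7, -0.3, -0.2]
finger_gap: 56.5
clock: 52.6
eef_pos: [405.0, -197.8, 22.3]
eef_rot: [-3.093, 0.052, 2.075]
wrist_force: [0.3, -0.0, -0.0]
finger_gap: 56.6
clock: 53.22
eef_pos: [419.4, -224.0, 25.5]
eef_rot: [-3.093, 0.053, 2.075]
wrist_force: [-3.8, -2.5, 6.0]
finger_gap: 56.8
[115, 113, 112, 114, 114, 112, 103, 114, 115, 114, 114, 113, 114, 114, 114, 114, 157, 159, 158, 158, 158, 145, 144, 144, 145, 144, 144, 144, 143, 143, 143, 145, 95, 91, 80, 89, 87, 84, 85, 104, 119, 122, 123, 121, 123]
spots [([20, 12, 187], [233.0, 216.0]), ([20, 12, 191], [260.0, 217.0]), ([20, 12, 186], [287.0, 217.0])]
```

```bash
python3 -m handwheel '[[0,0,0,0],[0,0,0,0],[0.005,0,0,0],[0.0105,0,0,0],[0.0105,0,0,0]]' 0.2
python3 -m handwheel '[[0,0,0,0],[0,0,0,0],[0,0,0,0],[0,0,0,0]]' 1 4
python3 -m handwheel '[[0,0,0,0],[0,0,0,0]]' 1 4
python3 -m handwheel '[[-0.0066,0,-0.003,0],[-0.014,0,-0.005,0],[-0.0216,0,-0.005,0],[-0.029,0,-0.003,0],[-0.029,0,-0.0015,0]]' 1 4
python3 sp.py w19
```

```text
clock: 53.9
eef_pos: [414.1, -214.2, 24.7]
eef_rot: [-3.093, 0.053, 2.075]
wrist_force: [0.0, 0.2, 0.1]
finger_gap: 75.0
clock: 54.4
eef_pos: [414.1, -214.3, 24.7]
eef_rot: [-3.093, 0.053, 2.075]
wrist_force: [-0.6, 0.7, 0.2]
finger_gap: 56.1
clock: 54.65
eef_pos: [414.1, -214.3, 24.7]
eef_rot: [-3.093, 0.053, 2.075]
wrist_force: [0.1, -0.3, 1.4]
finger_gap: 56.3
clock: 55.28
eef_pos: [428.6, -240.8, 28.0]
eef_rot: [-3.093, 0.055, 2.075]
wrist_force: [-3.4, -3.7, 6.6]
finger_gap: 56.8
[113, 115, 115, 116, 118, 118, 115, 111, 101, 103, 126, 124, 125, 124, 124, 125, 124, 124, 124, 120, 137, 142, 141, 141, 141, 141, 139, 134, 131, 139, 139, 139, 141, 140, 141, 97, 83, 84, 97, 123, 126, 126, 124, 124, 122]
spots [([20, 20, 304], [232.0, 250.0]), ([20, 20, 312], [259.0, 251.0]), ([20, 20, 321], [287.0, 251.0])]
```

```bash
python3 - <<'E'
from h import *
from scipy.spatial.transform import Rotation as Ro
k=K('wrist'); s=read_state(); X=onz(k,259.5,251,34,True); print(X, Ro.from_euler('xyz',s['eef_rot']).inv().apply(X-s['eef_pos']))
E
python3 -m handwheel '[[0,0,0,0],[0,0,0,0],[0,0,-0.03,0],[0,0,-0.065,0],[0,0,-0.065,0]]' 1 40
python3 go.py 500 -80 97 140 575 75 97 165 594 195 95 179.4
```

```text
[ 432.59387844 -246.09052386   34.        ] [-7.15361527  0.63716729 -5.80902075]
clock: 55.95
eef_pos: [430.5, -236.3, 93.9]
eef_rot: [-3.095, 0.057, 2.075]
wrist_force: [-0.1, 0.4, -5.0]
finger_gap: 55.9
pos [ 430.5 -236.3   93.9] yaw 118.9 tilt [-0.013 -0.073]
[0.1030,0.1357,-0.0153,-21.1] rows>=2.9 j6=-1.03
[0.0422,0.1665,-0.0122,-25.0] rows>=2.9 j6=-1.18
[0.0128,0.1206,-0.0070,-14.5] rows>=2.0 j6=-1.24
```

```bash
python3 -m handwheel '[[0.025,0.034,-0.004,-7],[0.05,0.068,-0.008,-14],[0.077,0.102,-0.012,-21],[0.103,0.1357,-0.0155,-21],[0.103,0.1357,-0.0155,-21]]' 1 40
python3 -m handwheel '[[0.01,0.042,-0.003,-8],[0.02,0.084,-0.006,-16],[0.03,0.125,-0.009,-25],[0.042,0.1665,-0.0122,-25],[0.042,0.1665,-0.0122,-25]]'
python3 -m handwheel '[[0.004,0.04,-0.002,-7],[0.008,0.08,-0.004,-14.5],[0.0128,0.1206,-0.007,-14.5],[0.0128,0.1206,-0.007,-14.5],[0.0128,0.1206,-0.007,-14.5]]'
python3 sp.py w20
python3 - <<'E'
from h import *
im=cv2.imread('pics/w20.png'); cv2.imwrite('pics/w20b.png',cv2.resize(im[20:300,60:500],None,fx=1.8,fy=1.8))
E
python3 go.py 593 203 45 179.4 
```

```text
clock: 56.58
eef_pos: [500.1, -77.8, 95.1]
eef_rot: [-3.077, 0.035, 2.444]
wrist_force: [-0.2, -0.2, -4.1]
finger_gap: 55.9
clock: 57.2
eef_pos: [575.1, 78.7, 93.0]
eef_rot: [-3.068, 0.003, 2.882]
wrist_force: [-0.5, 0.2, -5.0]
finger_gap: 55.8
clock: 57.82
eef_pos: [593.4, 197.3, 89.8]
eef_rot: [-3.069, -0.018, 3.133]
wrist_force: [1.5, -0.3, -4.2]
finger_gap: 55.9
[115, 115, 115, 115, 115, 115, 114, 121, 125, 125, 116, 115, 115, 115, 116, 115, 115, 115, 114, 113, 148, 179, 179, 179, 178, 178, 177, 173, 167, 177, 176, 177, 178, 177, 178, 168, 148, 147, 136, 146, 148, 147, 150, 153, 149]
spots [([20, 19, 285], [231.0, 250.0]), ([19, 19, 285], [259.0, 251.0]), ([20, 19, 297], [287.0, 251.0])]
pos [593.5 197.2  90.2] yaw 179.5 tilt [-0.018 -0.072]
[-0.0002,0.0091,0.0446,0.1] rows>=0.8 j6=-1.23
```

View pics/w20b.png

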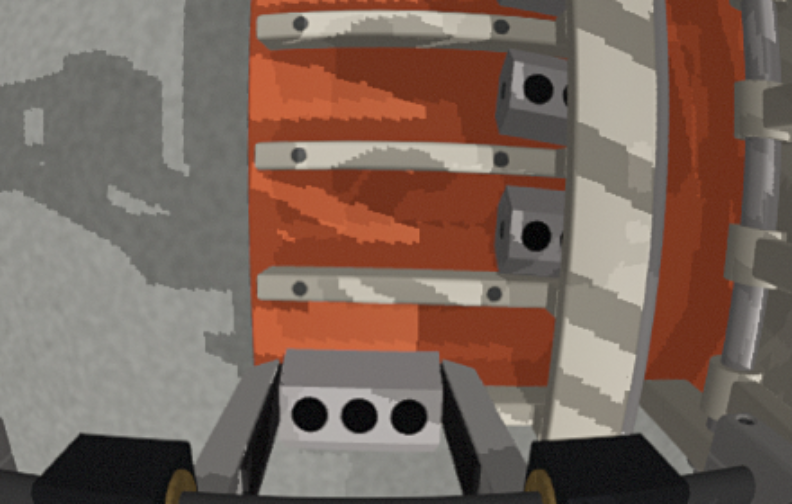

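Lanes 2 and 3 are home with spots up, at (538,89) and (536,236). The held piece's spots are at (308,415), (358,415) and (409,415), and rail 4's edge is at v≈306.

```bash
python3 - <<'E'
from h import *
k=K('wrist'); P=lambda u,v:(60+u/1.8,20+v/1.8)
print('piece',onz(k,*P(358,415),96,True)); 
for u,v in [(270,300),(470,308)]: print('rail4 inner',onz(k,*P(u,v),36,True))
E
python3 -m handwheel '[[0,0.003,0.015,0],[0,0.006,0.03,0],[0,0.009,0.042,0],[0,0.009,0.045,0],[0,0.009,0.045,0]]' 1 20
```

```text
piece [600.5456863  196.39591321  96.        ]
rail4 inner [574.69707032 152.77507922  36.        ]
rail4 inner [577.35888222 241.11483239  36.        ]
clock: 58.5
eef_pos: [592.8, 202.9, 44.6]
eef_rot: [-3.069, -0.017, 3.133]
wrist_force: [-0.2, 0.2, -4.7]
finger_gap: 56.1
```

```bash
python3 -m handwheel '[[0,0,0.001,0],[0,0,0.003,0],[0,0,0.0035,0],[0,0,0.0035,0]]' 1 8
python3 -m handwheel '[[0,0,0,0],[0,0,0,0],[0,0,-0.02,0],[0,0,-0.05,0],[0,0,-0.05,0]]' 0
python3 sp.py w21; python3 go.py 599 147 90 220 599 147 90 244 599 147 28 244
```

```text
clock: 59.0
eef_pos: [592.8, 202.6, 41.1]
eef_rot: [-3.069, -0.017, 3.133]
wrist_force: [0.0, 0.1, -4.7]
finger_gap: 55.8
clock: 59.62
eef_pos: [595.1, 206.9, 94.8]
eef_rot: [-3.071, -0.012, 3.133]
wrist_force: [-0.1, -0.3, -0.8]
finger_gap: 93.7
[111, 111, 111, 111, 111, 110, 163, 168, 168, 168, 169, 166, 163, 170, 169, 168, 168, 170, 137, 138, 78, 120, 194, 195, 195, 195, 196, 150, 130, 128, 129, 132, 131, 128, 128, 128, 125, 141, 143, 144, 142, 144, 141, 143, 146]
spots [([13, 4, 28], [240.0, 186.0]), ([15, 15, 165], [236.0, 218.0]), ([15, 15, 170], [258.0, 219.0]), ([16, 15, 174], [279.0, 220.0]), ([3, 17, 28], [296.0, 220.0])]
pos [594.3 206.6  92.8] yaw 179.5 tilt [-0.015 -0.071]
[-0.0053,-0.0592,0.0070,-40.5] rows>=3.9 j6=-2.03
[0.0000,0.0000,0.0000,-24.0] rows>=2.3 j6=-2.45
[-0.0044,0.0011,0.0618,0.0] rows>=1.0 j6=-2.45
```

```bash
python3 -m handwheel '[[-0.001,-0.015,0.001,-10],[-0.002,-0.03,0.003,-20],[-0.004,-0.045,0.005,-30],[-0.005,-0.059,0.007,-40],[-0.005,-0.059,0.007,-40.5]]' 1 20
python3 -m handwheel '[[0,0,0,-10],[0,0,0,-20],[0,0,0.001,-24],[0,0,0.002,-24]]' 
python3 go.py 599 147 28 244 599.3 195 28 246 599.6 233 28 254 599.6 241 28 254
```

```text
clock: 60.3
eef_pos: [598.5, 146.5, 89.5]
eef_rot: [-3.097, -0.058, -2.446]
wrist_force: [0.4, 0.3, -0.2]
finger_gap: 47.6
clock: 60.8
eef_pos: [598.3, 146.9, 87.3]
eef_rot: [-3.125, -0.072, -2.03]
wrist_force: [0.0, 0.0, -0.4]
finger_gap: 7.7
pos [598.3 146.9  87.3] yaw -116.3 tilt [-0.016 -0.072]
[-0.0047,0.0004,0.0591,-0.3] rows>=1.0 j6=-2.45
[-0.0432,0.0207,-0.0034,-2.0] rows>=0.8 j6=-2.41
[-0.0347,0.0151,-0.0027,-8.0] rows>=0.8 j6=-2.49
[-0.0077,0.0022,-0.0006,0.0] rows>=0.1 j6=-2.48
```

```bash
python3 -m handwheel '[[-0.003,0,0.02,0],[-0.004,0,0.04,0],[-0.0047,0,0.0591,0],[-0.0047,0,0.0591,0]]' 1 20
python3 -m handwheel '[[-0.011,0.005,-0.001,-0.5],[-0.022,0.01,-0.002,-1],[-0.033,0.015,-0.003,-2],[-0.043,0.0207,-0.0035,-2],[-0.043,0.0207,-0.0035,-2]]'
python3 -m handwheel '[[-0.01,0.004,-0.001,-2],[-0.02,0.008,-0.002,-4],[-0.03,0.012,-0.0025,-6],[-0.0345,0.015,-0.003,-8],[-0.0345,0.015,-0.003,-8]]'
python3 -m handwheel '[[-0.003,0.001,-0.001,0],[-0.0055,0.0015,-0.001,0],[-0.0075,0.002,-0.001,0],[-0.0075,0.002,-0.001,0]]'
python3 -m handwheel '[[-0.001,0,0,0],[-0.0015,0,0,0],[-0.0015,0,0,0]]'
```

```text
clock: 61.3
eef_pos: [598.4, 146.5, 25.7]
eef_rot: [-3.127, -0.074, -2.03]
wrist_force: [-0.3, -0.8, -0.8]
finger_gap: 0.6
clock: 61.92
eef_pos: [598.9, 195.6, 25.9]
eef_rot: [-3.13, -0.073, -1.994]
wrist_force: [0.1, 0.4, 0.0]
finger_gap: 0.6
clock: 62.55
eef_pos: [599.3, 233.9, 26.2]
eef_rot: [-3.14, -0.074, -1.853]
wrist_force: [-0.4, -0.6, 0.3]
finger_gap: 0.2
clock: 63.05
eef_pos: [599.6, 241.4, 26.6]
eef_rot: [-3.14, -0.075, -1.853]
wrist_force: [-0.0, -4.4, -0.7]
finger_gap: 0.3
clock: 63.42
eef_pos: [600.3, 241.8, 26.5]
eef_rot: [-3.139, -0.076, -1.854]
wrist_force: [-0.9, -8.8, 1.1]
finger_gap: 0.3
```

```bash
python3 -m handwheel '[[0.02,-0.005,0,0],[0.045,-0.012,0.003,0],[0.05,-0.012,-0.03,0],[0.05,-0.012,-0.09,0],[0.05,-0.012,-0.14,0]]' 1
python3 -m handwheel '[[0,0,-0.06,0],[0,0,-0.1,0],[0,0,-0.1,0]]' 1
python3 - <<'E'
from h import *
im,k=pic('top','top3'); g=cv2.cvtColor(im,cv2.COLOR_RGB2GRAY)
for v in (185,205,225,245): print(v,g[v,90:112].tolist())
for u,v in [(97,205),(104,205)]: print(np.round(onz(k,u,v,224),1))
cv2.imwrite('pics/top3b.png',cv2.resize(im[150:280,60:260,::-1],None,fx=4,fy=4,interpolation=cv2.INTER_CUBIC))
im,k=pic('scene','scene3'); cv2.imwrite('pics/scene3b.png',cv2.resize(im[60:230,220:430,::-1],None,fx=3.5,fy=3.5,interpolation=cv2.INTER_CUBIC))
E
python3 go.py 511 300 290 180
```

```text
clock: 64.05
eef_pos: [600.7, 200.1, 172.5]
eef_rot: [-3.138, -0.075, -1.854]
wrist_force: [-0.1, 0.6, -0.9]
finger_gap: 0.6
clock: 64.42
eef_pos: [603.1, 207.5, 275.9]
eef_rot: [-3.133, -0.071, -1.856]
wrist_force: [0.1, 0.6, -0.1]
finger_gap: 0.4
185 [44, 39, 48, 87, 82, 83, 81, 80, 80, 78, 56, 56, 76, 72, 76, 74, 75, 75, 77, 75, 77, 71]
205 [42, 41, 38, 42, 68, 35, 36, 36, 26, 25, 28, 38, 75, 78, 78, 77, 82, 84, 84, 87, 92, 92]
225 [42, 41, 52, 52, 40, 32, 38, 32, 33, 29, 49, 66, 68, 74, 78, 76, 79, 82, 87, 90, 94, 96]
245 [43, 66, 32, 35, 38, 35, 30, 29, 34, 57, 59, 96, 122, 121, 90, 70, 72, 77, 82, 82, 85, 85]
[521.9 371.7 224. ]
[521.6 353.2 224. ]
pos [602.2 207.2 271.5] yaw -106.3 tilt [-0.018 -0.073]
[-0.0619,0.1135,-0.0236,73.7] rows>=7.0 j6=-1.04
```

View pics/top3b.png

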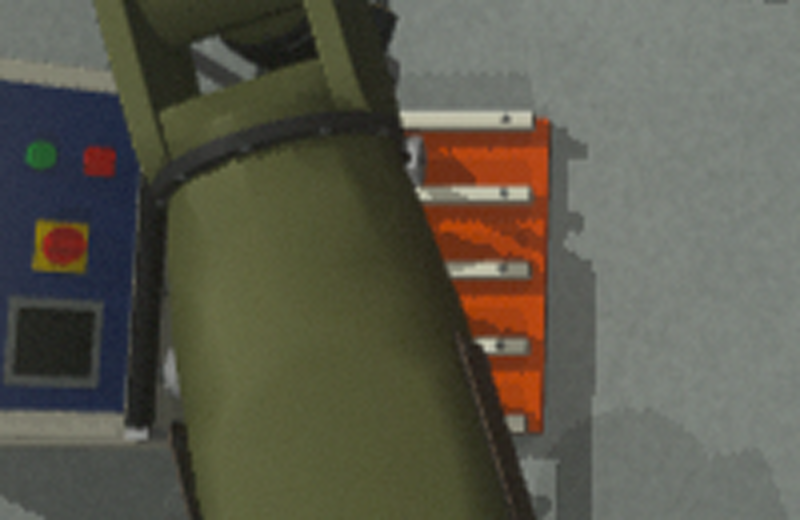

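```bash
python3 - <<'E'
from h import *
g=cv2.cvtColor(cv2.imread('pics/top0.png'),cv2.COLOR_BGR2GRAY); k=K('top')
for v in (175,190,205,220,235,250):
    r=g[v,85:115]; i=np.where(r<45)[0]+85
    # longest run
    runs=np.split(i,np.where(np.diff(i)>1)[0]+1); b=max(runs,key=len)
    print(v,b[0],b[-1],[np.round(onz(k,x,v,224)[:2],1).tolist() for x in (b[0]-.5,b.mean(),b[-1]+.5)], r.tolist() if v==205 else '')
E
```

```text
175 85 95 [[603.3, 409.0], [603.1, 394.2], [602.8, 379.5]] 
190 89 94 [[562.5, 396.2], [562.3, 388.2], [562.2, 380.2]] 
205 85 93 [[522.5, 404.8], [522.3, 392.9], [522.1, 381.0]] [38, 36, 33, 38, 35, 32, 39, 36, 37, 54, 34, 36, 35, 28, 30, 25, 38, 60, 60, 75, 71, 69, 70, 71, 72, 60, 49, 55, 67, 66]
220 85 91 [[482.8, 402.8], [482.6, 393.5], [482.5, 384.3]] 
235 85 91 [[443.6, 400.8], [443.4, 391.6], [443.3, 382.4]] 
250 92 98 [[404.5, 380.5], [404.4, 371.4], [404.3, 362.3]]
```

```bash
python3 -m handwheel '[[-0.009,0.016,-0.004,10.5],[-0.018,0.032,-0.008,21],[-0.027,0.05,-0.012,31.5],[-0.036,0.065,-0.016,42],[-0.036,0.065,-0.016,42]]' 0
python3 -m handwheel '[[0,0,0,10.5],[0,0,0,21],[0,0,0,31.5],[0,0,0,31.5]]' 0; python3 go.py 511 300 300 180
```

```text
clock: 65.15
eef_pos: [549.6, 261.3, 283.4]
eef_rot: [-3.09, -0.055, -2.587]
wrist_force: [-0.7, 0.2, -1.3]
finger_gap: 47.0
clock: 65.65
eef_pos: [549.9, 260.4, 282.2]
eef_rot: [-3.068, -0.022, -3.132]
wrist_force: [0.7, -0.5, 0.3]
finger_gap: 87.2
pos [549.9 260.4 282.2] yaw -179.4 tilt [-0.021 -0.074]
[0.0389,0.0386,-0.0198,0.6] rows>=1.0 j6=-1.04
```

```bash
python3 -m handwheel '[[0.01,0.01,-0.005,0.6],[0.025,0.025,-0.012,0.6],[0.0389,0.0386,-0.02,0.6],[0.0389,0.0386,-0.02,0.6]]' 0.45
python3 -m handwheel '[[0,0.02,-0.002,0],[0,0.04,-0.003,0],[0,0.045,-0.003,0],[0,0.045,-0.003,0],[0,0.045,-0.003,0]]' 0.45
python3 - <<'E'
from h import *
im,k=pic('wrist','w22'); cv2.imwrite('pics/w22b.png',cv2.resize(im[:,:,::-1],(768,576)))
print(np.round(proj(k,(512,370,224),True))*1.5)
E
python3 go.py 512 369 285 179.4
```

```text
clock: 66.15
eef_pos: [510.0, 301.6, 301.4]
eef_rot: [-3.069, -0.02, -3.139]
wrist_force: [0.1, 0.0, -0.3]
finger_gap: 54.1
clock: 66.78
eef_pos: [510.0, 346.0, 301.2]
eef_rot: [-3.068, -0.019, -3.139]
wrist_force: [1.1, 0.4, -0.7]
finger_gap: 51.6
[441.  307.5]
pos [510.  346.1 301.3] yaw -179.9 tilt [-0.019 -0.073]
[-0.0023,0.0240,0.0145,0.7] rows>=0.5 j6=-0.94
```

View pics/w22b.png

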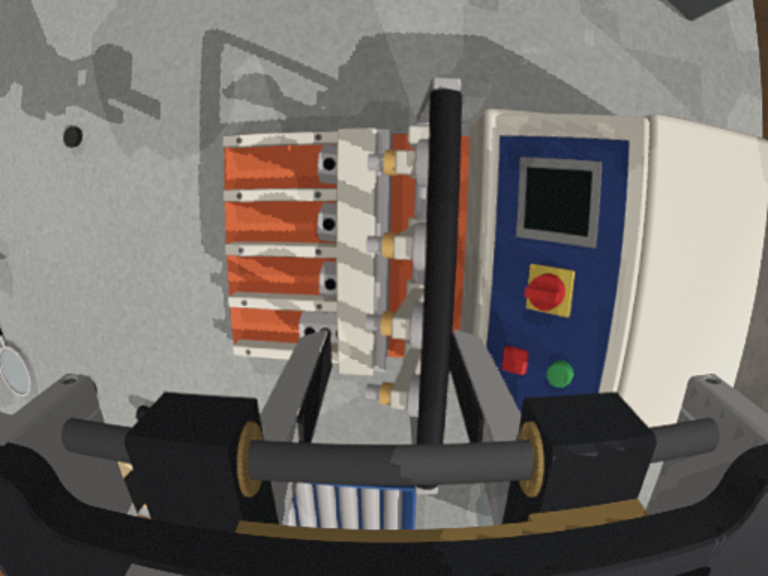

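Wrist view (1.5×): lanes 1–3 show one spot each outside the portal, at u≈329. Lane 4's piece at (312,330) shows two, so it stands ≈18 mm short — probably the "knock", since the push had reached the home position. I'll push it again.

```bash
python3 - <<'E'
from h import *
k=K('wrist')
for n,u,v in [('l1',329,163),('l2',329,224),('l3',330,284),('l4a',310,332),('l4b',327,332)]: print(n,np.round(onz(k,u/1.5,v/1.5,46,True),1))
E
python3 go.py 560 260 220 214 599 195 140 249 599 195 28 249
```

```text
l1 [423.7 267.9  46. ]
l2 [483.4 267.2  46. ]
l3 [543.9 266.8  46. ]
l4a [596.2 243.6  46. ]
l4b [595.4 261.9  46. ]
pos [510.  346.1 301.3] yaw -179.9 tilt [-0.019 -0.073]
[-0.0513,-0.0801,0.0864,-33.9] rows>=3.2 j6=-1.73
[-0.0006,-0.0716,0.0838,-35.0] rows>=3.3 j6=-2.46
[-0.0084,0.0009,0.1117,0.1] rows>=1.9 j6=-2.46
```

```bash
python3 -m handwheel '[[-0.013,-0.02,0.02,-8.5],[-0.026,-0.04,0.043,-17],[-0.039,-0.06,0.065,-25.5],[-0.051,-0.08,0.086,-34],[-0.051,-0.08,0.086,-34]]' 1 20
python3 -m handwheel '[[0,-0.018,0.02,-9],[0,-0.036,0.042,-18],[0,-0.054,0.063,-27],[-0.001,-0.0716,0.084,-35],[-0.001,-0.0716,0.084,-35]]'
python3 -m handwheel '[[0,0,0,0]]'
python3 go.py 599 195 28 249
```

```text
clock: 67.45
eef_pos: [559.8, 258.4, 219.1]
eef_rot: [-3.092, -0.059, -2.549]
wrist_force: [-0.4, -0.2, 0.2]
finger_gap: 4.8
clock: 68.08
eef_pos: [598.7, 193.3, 138.5]
eef_rot: [-3.136, -0.078, -1.941]
wrist_force: [0.2, 0.1, 1.0]
finger_gap: 0.4
clock: 68.2
eef_pos: [598.7, 194.3, 140.0]
eef_rot: [-3.135, -0.076, -1.946]
wrist_force: [0.2, 0.2, 0.7]
finger_gap: 0.6
pos [598.7 194.3 140. ] yaw -111.5 tilt [-0.021 -0.074]
[-0.0093,0.0008,0.1116,-0.5] rows>=1.9 j6=-2.46
```

```bash
python3 -m handwheel '[[-0.003,0,0.04,0],[-0.006,0,0.08,0],[-0.009,0.001,0.1,0],[-0.0093,0.001,0.1116,0],[-0.0093,0.001,0.1116,0]]' 1 20
python3 go.py 599.5 230 28 253 599.5 240 28 253
```

```text
clock: 68.82
eef_pos: [599.0, 195.3, 28.5]
eef_rot: [-3.134, -0.076, -1.946]
wrist_force: [0.1, -0.4, -0.1]
finger_gap: 0.4
pos [599.  195.3  28.5] yaw -111.5 tilt [-0.021 -0.074]
[-0.0324,0.0122,-0.0021,-4.5] rows>=0.6 j6=-2.48
[-0.0095,0.0029,-0.0007,0.0] rows>=0.2 j6=-2.46
```

```bash
python3 -m handwheel '[[-0.009,0.003,-0.001,-1],[-0.018,0.006,-0.001,-2],[-0.026,0.01,-0.002,-3.5],[-0.0324,0.0122,-0.002,-4.5],[-0.0324,0.0122,-0.002,-4.5]]'
python3 -m handwheel '[[-0.003,0.001,0,0],[-0.006,0.002,-0.001,0],[-0.0095,0.003,-0.001,0],[-0.0095,0.003,-0.001,0]]'
python3 -m handwheel '[[-0.001,0,0,0],[-0.0015,0,0,0],[-0.0015,0,0,0]]'
python3 -m handwheel '[[-0.001,0,0,0],[-0.0015,0,0,0],[-0.0015,0,0,0]]'
```

```text
clock: 69.45
eef_pos: [600.0, 230.6, 28.5]
eef_rot: [-3.139, -0.076, -1.866]
wrist_force: [1.1, -2.0, 1.1]
finger_gap: 0.8
clock: 69.95
eef_pos: [599.8, 241.0, 28.6]
eef_rot: [-3.139, -0.076, -1.866]
wrist_force: [1.2, -1.5, -0.1]
finger_gap: 0.3
clock: 70.32
eef_pos: [600.1, 242.2, 28.5]
eef_rot: [-3.139, -0.077, -1.866]
wrist_force: [-0.3, -4.1, 1.8]
finger_gap: 0.6
clock: 70.7
eef_pos: [600.4, 242.5, 28.4]
eef_rot: [-3.14, -0.079, -1.866]
wrist_force: [-3.0, -10.5, 4.3]
finger_gap: 0.2
```

```bash
python3 -m handwheel '[[0.01,-0.003,0,0],[0.025,-0.007,0.001,0],[0.04,-0.012,0.002,0],[0.045,-0.013,-0.03,0],[0.045,-0.013,-0.08,0]]' 1
python3 -m handwheel '[[0,0,-0.05,0],[0,0,-0.1,0],[0,0,-0.16,0],[0,0,-0.18,0],[0,0,-0.18,0]]' 1
python3 go.py 550 260 290 212 510 346 301 180
```

```text
clock: 71.32
eef_pos: [600.8, 200.4, 111.5]
eef_rot: [3.141, -0.08, -1.867]
wrist_force: [-0.0, 0.4, 0.7]
finger_gap: 0.5
clock: 71.95
eef_pos: [605.6, 213.6, 292.2]
eef_rot: [-3.14, -0.078, -1.867]
wrist_force: [0.1, -0.2, -1.5]
finger_gap: 0.5
pos [605.6 213.6 292.2] yaw -107.0 tilt [-0.022 -0.075]
[-0.0282,0.0668,-0.0001,41.0] rows>=3.9 j6=-1.69
[-0.0108,0.0934,-0.0166,31.9] rows>=3.0 j6=-0.97
```

```bash
python3 -m handwheel '[[-0.007,0.017,0,10.2],[-0.014,0.034,0,20.4],[-0.021,0.05,0,30.6],[-0.028,0.067,0,41],[-0.028,0.067,0,41]]' 0.45
python3 -m handwheel '[[-0.003,0.025,-0.004,10.5],[-0.006,0.05,-0.008,21],[-0.009,0.075,-0.012,31.9],[-0.011,0.0934,-0.0166,31.9],[-0.011,0.0934,-0.0166,31.9]]' 0.45
python3 -m handwheel '[[0,0,0,0],[0,0,0,0]]'
python3 - <<'E'
from h import *
im,k=pic('wrist','w23'); cv2.imwrite('pics/w23b.png',cv2.resize(im[60:290,100:420,::-1],None,fx=2.4,fy=2.4))
g=cv2.cvtColor(im,cv2.COLOR_RGB2GRAY)
for n,x in [('l1',424),('l2',483),('l3',541.5),('l4',599)]:
    best=[]
    for y in range(225,278,2):
        u,v=proj(k,(x,y,46),True); best.append(int(g[int(round(v)),int(round(u))]))
    print(n,best)
E
python3 go.py 512 369 285 179.4 512 369 217 179.4
```

```text
clock: 72.58
eef_pos: [549.0, 259.9, 288.5]
eef_rot: [-3.09, -0.06, -2.582]
wrist_force: [-0.5, 0.6, 1.0]
finger_gap: 47.1
clock: 73.2
eef_pos: [509.0, 346.3, 299.2]
eef_rot: [-3.066, -0.025, -3.131]
wrist_force: [-0.4, -0.1, -0.5]
finger_gap: 51.6
clock: 73.45
eef_pos: [509.4, 345.5, 299.0]
eef_rot: [-3.065, -0.025, -3.13]
wrist_force: [0.5, -0.3, 0.5]
finger_gap: 51.6
l1 [84, 87, 85, 85, 86, 86, 87, 86, 87, 86, 86, 88, 86, 86, 82, 90, 155, 180, 97, 18, 14, 17, 13, 2, 36, 100, 199]
l2 [127, 120, 120, 121, 99, 95, 95, 97, 99, 100, 98, 98, 88, 85, 84, 131, 182, 153, 47, 3, 11, 10, 12, 35, 96, 156, 204]
l3 [129, 131, 122, 103, 96, 94, 93, 101, 97, 97, 92, 91, 97, 97, 94, 154, 198, 197, 52, 2, 1, 4, 0, 17, 89, 203, 204]
l4 [85, 84, 83, 88, 91, 89, 93, 94, 93, 93, 91, 93, 92, 91, 93, 93, 102, 129, 20, 20, 24, 15, 10, 77, 174, 221, 217]
pos [509.4 345.6 299.1] yaw -179.4 tilt [-0.024 -0.076]
[-0.0033,0.0244,0.0122,1.2] rows>=0.5 j6=-0.94
[-0.0016,0.0052,0.0678,0.0] rows>=1.1 j6=-0.94
```

View pics/w23b.png

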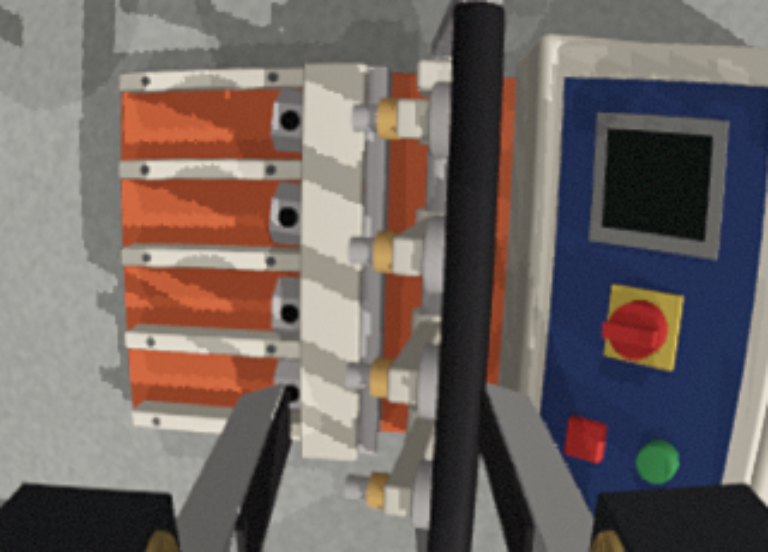

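All four now show one spot at the same depth (u≈289, y≈267). The black bar is at u≈475. Now the handle.

```bash
python3 - <<'E'
from h import *
k=K('wrist')
for u,v in [(478,20),(474,250),(464,400)]:
  for z in (224,): print(np.round(onz(k,100+u/2.4,60+v/2.4,z,True),1))
E
python3 -m handwheel '[[-0.003,0.012,0.006,1],[-0.003,0.0244,0.012,1.2],[-0.003,0.0244,0.012,1.2]]' 0.45; python3 go.py 512 368 217 179.4
```

```text
[393.9 370.1 224. ]
[474.3 370.6 224. ]
[530.2 369.4 224. ]
clock: 73.88
eef_pos: [511.3, 370.0, 283.8]
eef_rot: [-3.064, -0.025, 3.133]
wrist_force: [-0.1, 0.7, 0.2]
finger_gap: 51.8
pos [511.3 370.  283.8] yaw 179.5 tilt [-0.025 -0.077]
[-0.0023,0.0032,0.0667,0.1] rows>=1.1 j6=-0.94
```

```bash
python3 -m handwheel '[[-0.001,0.001,0.03,0],[-0.002,0.003,0.055,0],[-0.0023,0.0035,0.0667,0],[-0.0023,0.0035,0.0667,0]]' 0.45
python3 -m handwheel '[[0,0,0,0],[0,0,0,0],[0,0,0,0],[0,0,0,0]]' 1 8
python3 go.py 512 329 215 179.4; for w in "294 203" "262 183" "241.5 161" "225 136" "216.7 115" "212 98" "210 90"; do python3 go.py 512 ${w% *} ${w#* } 179.4|tail -1; done
```

```text
clock: 74.38
eef_pos: [511.9, 368.2, 216.9]
eef_rot: [-3.064, -0.025, 3.133]
wrist_force: [0.0, 0.0, 0.7]
finger_gap: 51.3
clock: 74.88
eef_pos: [512.0, 368.2, 217.1]
eef_rot: [-3.064, -0.025, 3.133]
wrist_force: [-0.1, 0.1, 1.5]
finger_gap: 17.7
pos [512.  368.2 217.1] yaw 179.5 tilt [-0.026 -0.078]
[-0.0004,-0.0389,0.0052,0.1] rows>=0.7 j6=-0.99
[-0.0010,-0.0728,0.0198,0.1] rows>=1.3 j6=-1.04
[-0.0018,-0.1032,0.0423,0.1] rows>=1.9 j6=-1.09
[-0.0025,-0.1219,0.0658,0.1] rows>=2.3 j6=-1.12
[-0.0033,-0.1364,0.0920,0.1] rows>=2.7 j6=-1.15
[-0.0039,-0.1430,0.1136,0.1] rows>=3.0 j6=-1.16
[-0.0043,-0.1464,0.1309,0.1] rows>=3.3 j6=-1.17
[-0.0046,-0.1478,0.1390,0.1] rows>=3.4 j6=-1.17
```

```bash
python3 -m handwheel '[[0,-0.019,0.0015,0],[0,-0.0389,0.0052,0],[-0.001,-0.056,0.0115,0],[-0.001,-0.0728,0.0198,0],[-0.001,-0.0728,0.0198,0]]' 1 8
for w in "262 183" "241.5 161" "225 136" "216.7 115" "212 98" "210 90"; do python3 go.py 512 ${w% *} ${w#* } 179.4|tail -1; done
```

```text
clock: 75.5
eef_pos: [512.0, 292.7, 202.8]
eef_rot: [-3.062, -0.026, 3.132]
wrist_force: [-0.4, -5.5, -0.3]
finger_gap: 17.5
[-0.0008,-0.0290,0.0222,0.0] rows>=0.6 j6=-1.09
[-0.0016,-0.0477,0.0457,0.0] rows>=1.1 j6=-1.12
[-0.0024,-0.0621,0.0719,0.0] rows>=1.6 j6=-1.15
[-0.0031,-0.0687,0.0935,0.0] rows>=1.9 j6=-1.16
[-0.0036,-0.0721,0.1108,0.0] rows>=2.2 j6=-1.17
[-0.0038,-0.0734,0.1190,0.0] rows>=2.3 j6=-1.17
```

```bash
python3 -m handwheel '[[0,-0.015,0.01,0],[-0.001,-0.029,0.0222,0],[-0.0015,-0.0477,0.0457,0],[-0.002,-0.0621,0.0719,0],[-0.002,-0.0621,0.0719,0]]' 1 8
for w in "216.7 115" "212 98" "210 90" "209 84"; do python3 go.py 512 ${w% *} ${w#* } 179.4|tail -1; done
```

```text
clock: 76.12
eef_pos: [511.3, 223.6, 134.0]
eef_rot: [-3.06, -0.028, 3.13]
wrist_force: [1.1, -3.1, -6.1]
finger_gap: 17.7
[-0.0014,-0.0053,0.0194,-0.0] rows>=0.3 j6=-1.16
[-0.0019,-0.0086,0.0368,-0.0] rows>=0.6 j6=-1.17
[-0.0021,-0.0100,0.0449,-0.0] rows>=0.8 j6=-1.17
[-0.0023,-0.0105,0.0509,-0.0] rows>=0.9 j6=-1.17
```

```bash
python3 -m handwheel '[[0,-0.003,0.01,0],[-0.001,-0.0053,0.0194,0],[-0.001,-0.007,0.028,0],[-0.001,-0.0086,0.035,0],[-0.001,-0.0086,0.035,0]]' 1 8
python3 -m handwheel '[[0,-0.0005,0.002,0],[0,-0.001,0.004,0],[0,-0.001,0.004,0]]' 1 8
for w in "212 95" "210 90" ; do python3 go.py 512 ${w% *} ${w#* } 179.4|tail -1; done
```

```text
clock: 76.75
eef_pos: [511.0, 211.2, 99.0]
eef_rot: [-3.058, -0.029, 3.13]
wrist_force: [1.3, -7.1, -4.8]
finger_gap: 17.7
clock: 77.12
eef_pos: [511.0, 210.2, 94.9]
eef_rot: [-3.058, -0.029, 3.131]
wrist_force: [1.2, 1.8, -1.7]
finger_gap: 17.6
[-0.0010,0.0018,-0.0003,-0.0] rows>=0.0 j6=-1.17
[-0.0011,0.0002,0.0049,-0.0] rows>=0.1 j6=-1.17
```

```bash
python3 -m handwheel '[[0,0,0.0015,0],[0,0,0.003,0],[0,0,0.003,0]]' 1 12
python3 -m handwheel '[[0,0,0.0015,0],[0,0,0.003,0],[0,0,0.003,0]]' 1 12
python3 -m handwheel '[[0,0,0.0015,0],[0,0,0.003,0],[0,0,0.003,0]]' 1 12
```

```text
clock: 77.5
eef_pos: [511.2, 209.9, 92.8]
eef_rot: [-3.058, -0.028, 3.131]
wrist_force: [-3.7, -1.6, 10.6]
finger_gap: 17.6
clock: 77.88
eef_pos: [512.0, 209.8, 91.5]
eef_rot: [-3.059, -0.025, 3.131]
wrist_force: [-0.8, -0.9, 15.4]
finger_gap: 17.6
clock: 78.25
eef_pos: [512.9, 209.7, 90.2]
eef_rot: [-3.059, -0.022, 3.131]
wrist_force: [-1.1, -0.7, 16.0]
finger_gap: 17.6
```

```bash
python3 -m handwheel '[[0,0,0,0],[0,0,0,0],[0,0,0,0],[0,0,-0.03,0],[0,0,-0.06,0]]' 0.45
python3 -m handwheel '[[0,-0.02,-0.04,0],[0,-0.05,-0.09,0],[0,-0.08,-0.14,0],[0,-0.1,-0.18,0],[0,-0.1,-0.18,0]]' 0.45
python3 -m handwheel '[[0.04,-0.02,0,0],[0.08,-0.04,0,0],[0.1,-0.06,0,0],[0.1,-0.06,0,0],[0.1,-0.06,0,0]]' 0.45
python3 - <<'E'
from h import *
im,k=pic('scene','scene4'); a=im[90:220,240:400,::-1]; a=cv2.resize(a,None,fx=3,fy=3,interpolation=cv2.INTER_CUBIC)
for X in [(511,212,105),(395,212,105),(627,212,105)]: print('scene pred bar',np.round(proj(k,X),1))
im,k=pic('wrist','w24'); b=cv2.resize(im[:,:,::-1],None,fx=.75,fy=.75)
for X in [(511,212,105),(395,212,105),(627,212,105)]: print('wrist pred bar',np.round(proj(k,X,True),1))
c=np.zeros((max(a.shape[0],b.shape[0]),480,3),np.uint8); c=np.zeros((390,790,3),np.uint8); c[:390,:480]=a[:390,:480]; b=cv2.resize(im[100:384,100:430,::-1],(310,267)); c[:267,480:]=b
cv2.imwrite('pics/fin.png',c); im,k=pic('top','top4')
for X in [(511,212,105),(395,212,105),(627,212,105)]: print('top pred bar',np.round(proj(k,X),1))
E
python3 go.py 511 100 300 180
```

```text
clock: 78.88
eef_pos: [514.0, 214.6, 150.3]
eef_rot: [-3.059, -0.023, 3.131]
wrist_force: [-0.4, 0.6, -0.3]
finger_gap: 51.9
clock: 79.5
eef_pos: [518.2, 129.0, 340.7]
eef_rot: [-3.06, -0.018, 3.129]
wrist_force: [0.1, 0.2, -0.8]
finger_gap: 51.8
clock: 80.12
eef_pos: [417.8, 70.8, 346.7]
eef_rot: [-3.06, -0.019, 3.13]
wrist_force: [0.1, 0.9, -0.9]
finger_gap: 51.5
scene pred bar [297.3 160.3]
scene pred bar [271.5 140.7]
scene pred bar [324.5 181.1]
wrist pred bar [366.1 231.5]
wrist pred bar [372.4 155.3]
wrist pred bar [357.2 295.1]
top pred bar [166.5 213.8]
top pred bar [165.8 254.5]
top pred bar [167.3 174.5]
pos [417.9  70.8 346.8] yaw 179.3 tilt [-0.02  -0.081]
[-0.0936,0.0338,0.0423,-0.7] rows>=1.8 j6=-1.38
```

View pics/fin.png

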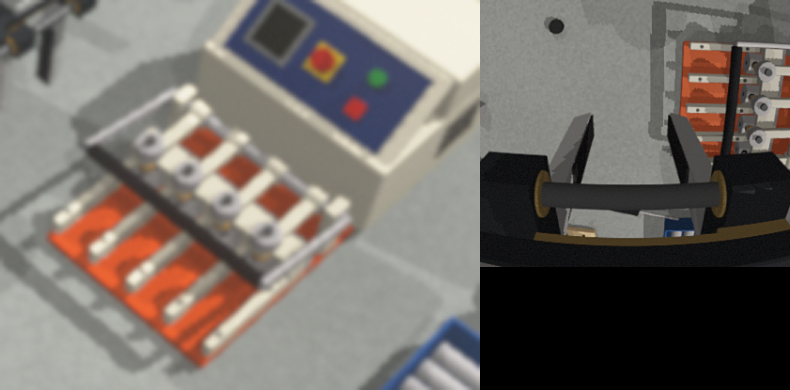

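The scene crop shows the bar lowered across the bed: ends at (88,148) and (262,282), mid ≈(178,212), which is within ~2 px of the prediction for the lowered handle. I'll confirm the stop by pressing on the bar from above.

```bash
python3 - <<'E'
from h import *
g=cv2.cvtColor(cv2.imread('pics/top4.png'),cv2.COLOR_BGR2GRAY); k=K('top')
for v in (214,222,245): print(v,g[v,158:176].tolist())
E
python3 go.py 511 212 150 180; python3 go.py 480 150 240 180 511 212 133 180
```

```text
214 [74, 77, 77, 78, 75, 77, 77, 75, 74, 78, 77, 78, 78, 78, 77, 81, 80, 77]
222 [88, 87, 87, 86, 86, 88, 86, 87, 86, 86, 85, 86, 83, 85, 84, 82, 84, 82]
245 [51, 49, 49, 51, 50, 51, 50, 46, 50, 54, 49, 50, 50, 47, 49, 50, 48, 49]
pos [417.9  70.8 346.8] yaw 179.3 tilt [-0.02  -0.081]
[-0.0953,0.1577,0.1827,-0.7] rows>=4.3 j6=-1.18
pos [417.9  70.8 346.8] yaw 179.3 tilt [-0.02  -0.081]
[-0.0632,0.0883,0.0987,-0.7] rows>=2.4 j6=-1.27
[-0.0332,0.0704,0.1009,-0.0] rows>=2.1 j6=-1.18
```

```bash
python3 -m handwheel '[[-0.02,0.03,0.033,0],[-0.04,0.06,0.066,0],[-0.0632,0.0883,0.0987,0],[-0.0632,0.0883,0.0987,0]]' 1 20
python3 -m handwheel '[[-0.011,0.03,0.03,0],[-0.022,0.055,0.06,0],[-0.033,0.07,0.09,0],[-0.0332,0.0704,0.101,0],[-0.0332,0.0704,0.101,0]]' 1 20
python3 -m handwheel '[[0,0,0.003,0],[0,0,0.006,0],[0,0,0.006,0]]'
python3 -m handwheel '[[0,0,0.0015,0],[0,0,0.003,0],[0,0,0.003,0]]'
```

```text
clock: 80.78
eef_pos: [479.7, 151.2, 236.5]
eef_rot: [-3.058, -0.026, 3.132]
wrist_force: [0.5, 0.0, -0.3]
finger_gap: 15.3
clock: 81.4
eef_pos: [510.7, 212.1, 129.8]
eef_rot: [-3.058, -0.026, 3.131]
wrist_force: [-0.6, 0.2, 0.2]
finger_gap: 0.5
clock: 81.78
eef_pos: [510.5, 211.4, 124.1]
eef_rot: [-3.058, -0.025, 3.131]
wrist_force: [0.5, 1.3, -0.4]
finger_gap: 0.5
clock: 82.15
eef_pos: [510.7, 211.3, 122.0]
eef_rot: [-3.059, -0.024, 3.131]
wrist_force: [-3.7, -1.2, 8.4]
finger_gap: 0.7
```

```bash
python3 -m handwheel '[[0,0,0.0015,0],[0,0,0.003,0],[0,0,0.003,0]]'
python3 -m handwheel '[[0,0,0.001,0],[0,0,0.002,0],[0,0,0.002,0]]'
```

```text
clock: 82.52
eef_pos: [510.8, 211.3, 121.7]
eef_rot: [-3.059, -0.023, 3.131]
wrist_force: [-11.8, -2.9, 27.2]
finger_gap: 0.5
clock: 82.9
eef_pos: [510.9, 211.3, 121.7]
eef_rot: [-3.059, -0.022, 3.131]
wrist_force: [-10.0, -2.0, 23.1]
finger_gap: 0.5
```

```bash
python3 -m handwheel '[[0,0,-0.03,0],[0,0,-0.08,0],[0,0,-0.13,0],[0,0,-0.18,0],[0,0,-0.18,0]]'
python3 - <<'E'
from h import *
im,k=pic('wrist','w25'); g=cv2.cvtColor(im,cv2.COLOR_RGB2GRAY); s=read_state(); print(s['eef_pos'],s['wrist_force'])
for n,x in [('l1',424),('l2',483),('l3',541.5),('l4',599)]:
    o=[]
    for y in range(225,300,3):
        u,v=proj(k,(x,y,46),True); o.append(int(g[int(round(v)),int(round(u))]) if 0<=u<512 and 0<=v<384 else -1)
    print(n,o)
E
```

```text
clock: 83.52
eef_pos: [515.7, 226.6, 304.8]
eef_rot: [-3.062, -0.016, 3.132]
wrist_force: [0.6, 0.7, -0.2]
finger_gap: 0.5
[515.16308733 226.22214001 302.13366906] [-0.29089126  0.06619896 -0.26506907]
l1 [74, 75, 77, 65, 65, 70, 65, 66, 76, 77, 103, 163, 136, 116, 111, 77, 83, 80, 79, 163, 166, 163, 166, 177, 187]
l2 [87, 78, 66, 67, 64, 63, 66, 67, 77, 73, 99, 158, 114, 113, 113, 80, 88, 129, 151, 157, 161, 162, 166, 186, 187]
l3 [82, 78, 68, 66, 64, 64, 66, 77, 80, 75, 59, 65, 134, 160, 161, 158, 159, 162, 163, 154, 114, 85, 85, 83, 117]
l4 [67, 61, 63, 61, 63, 65, 75, 76, 73, 75, 87, 122, 70, 76, 70, 72, 73, 75, 99, 116, 117, 118, 118, 118, 119]
```

```bash
python3 -c "
from cell import manip; print(manip.sign_off())"
```

```text
the job is handed in; nothing more can be done
None
```

All four hexagonal pieces on the bench are loaded, one to a guideway with spots up and home, and the handle is lowered to its stop. I handed the job in at about 84 s of the 210 s.

- **Rolling:** I gripped each piece by its ends and rolled it over its edges, taking 1, 1, 2 and 4 rolls. One roll on the third piece only half turned, so I set it back and repeated it. The square bar stayed where it was.
- **Lane 4:** A check before lowering the handle showed this piece about 23 mm short of home, although my first push had stopped where I expected home. I put that down to the announced knock, but I did not see it happen. I pushed it home again.
- **Check before the handle:** The wrist picture then showed all four pieces at the same depth, each with one spot visible in front of the portal. Each final push had met firm resistance from the stop bar, between 8 and 29 N.
- **Handle:** The bar is 105 mm above the table, as specified for fully lowered. It did not move under 27 N pressed from above.
- **Less certain:**
  - With the arms down, the last picture still put all four near ends at about home depth. The arms and plungers now cover the spots, so I could not recheck those.
  - I never touched the other bench items, but I did not measure their positions at the end.
  - The tool tilted about 4.5° over the run from starting moves while it was pressing. I worked around this and saw no harm from it.

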